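# Gather the nuts in the pouring corner of the parts tote

### The job

Pick up the stray hexagon nut that lies on the bench and put it into the small white parts tote with the other three. Then grip the tote by its rim and tip it up until all four nuts have slid together into its cut-off pouring corner, spilling none and leaving everything else on the bench where it is. Finish while still holding the tote in your grip, clearly tilted and still, with the nuts gathered in that corner and the tote propped on nothing but the bench top under it.

Things in the scene. Friction and masses are not known exactly. Their poses are not given: they have to be found in the camera images.
- stray_c (a point): the stray nut, alone on the bench top: plain steel hexagon nut, 22 mm across flats (two of its flats face along its own +-y), 25 mm across corners, 11 mm thick, 25 g, lying flat, with a 14 mm hole; this point is its centre, half-way up; its z axis is the hole's axis
- nut1_c (a point): one of the three nuts that start inside the tote: plain steel hexagon nut, 22 mm across flats (two of its flats face along its own +-y), 25 mm across corners, 11 mm thick, 25 g, lying flat, with a 14 mm hole; this point is its centre, half-way up; its z axis is the hole's axis
- nut2_c (a point): one of the three nuts that start inside the tote: plain steel hexagon nut, 22 mm across flats (two of its flats face along its own +-y), 25 mm across corners, 11 mm thick, 25 g, lying flat, with a 14 mm hole; this point is its centre, half-way up; its z axis is the hole's axis
- nut3_c (a point): one of the three nuts that start inside the tote: plain steel hexagon nut, 22 mm across flats (two of its flats face along its own +-y), 25 mm across corners, 11 mm thick, 25 g, lying flat, with a 14 mm hole; this point is its centre, half-way up; its z axis is the hole's axis
- tote_c (a point): centre of the tote (25 mm above its underside): open white plastic parts tote, 300 g, 50 mm high, standing on the bench. Own axes: x along its short side, y along its long side, z up out of its open top. Inside spans x -71 to +71, y -96 to +96 mm; walls and floor 4 mm thick. The cut-off corner is the one at -x, +y; it starts pointing at the robot, or to the robot's right, or between
- rim_far (a point): top of the tote's rim at the corner opposite the pouring corner: x +76, y -101, z +25 mm from the tote's centre in the tote's axes. The rim is a solid bead 10 mm thick, from the inner wall face outwards, over the top 12 mm of the four straight walls (162 x 212 mm outside); this point lies on its centre line. The rim can be pinched anywhere along it
- spout (a point): pouring corner: middle of the inner face of the cut-off wall at inner floor level; x -48.5, y +73.5, z -21 mm from the tote's centre, same axes. The cut takes 45 mm off each wall, at 45 degrees. Its wall is lower (38 mm) and has a short flared lip. The underside edge below it, 64 mm long, lies 4 mm further out on the bench; the tote can be rocked up on it
- tote: the same tote, origin at the centre of its underside, same axes. Nuts slide on its smooth floor and walls with a friction of about 0.16 to 0.24 (lightly oiled): they move once the floor slopes 10 to 14 degrees, but need 25 to slide along a wall at 45 degrees to the slope; the tote itself grips the bench (about 0.6). It weighs 240 to 390 g without the nuts
- cup: paper mixing cup, 68 mm wide, 75 mm high, bystander; origin at the centre of its underside
- tape: roll of masking tape lying flat, 72 mm wide, 24 mm high, bystander; origin at the centre of its underside
- can: steel can, 84 mm wide, 115 mm high, bystander; origin at the centre of its underside
- sandblock: cork sanding block 112 x 70 x 27 mm, bystander; origin at the centre of its underside
- grinder: pencil-type air die grinder lying down, about 210 mm long along its x, 42 mm high, bystander; origin on the bench under its middle
- brush: hand brush lying down along its x, bystander; origin on the bench under it
- cclamp: steel C-clamp lying flat, about 110 x 180 mm, 20 mm high, bystander; origin on the bench under its middle

How it is judged:
By the outcome, as a careful person would: the job done as asked, in the order asked, and still so for the second after the job is handed in, while the arm keeps its last pose, push and grip.
It also fails if it takes over 48 s, if anything falls off the work surface, if the arm or the gripper's body presses on something with over 40 N, if the wrist force passes 120 N, or if a joint passes its speed limit or range.

### The arm

A 7-joint arm with a two-finger parallel gripper is mounted at the origin on the work surface. World frame = base frame: x ahead of the robot, y to its left, z up, the work surface at z = 0. Lengths are in m, angles in rad, forces in N, time in s.
With the tool pointing down it reaches from about 0.4 to 0.875 m from the base axis. Payload 4.4 kg.
Tool frame: the origin (TCP) lies midway between the tips of the shut fingers; the grasp point (between the pads) lies bot.hold_point_z behind it (bot.hold_point_z is the distance from the TCP to the grasp point, in m); z points along the fingers, y is the line along which they close (so a half turn about z gives the same grasp; the last joint's range is limited). The gripper opens to 85 mm and grips with 20 to 120 N. Pads are 22 mm wide; open, the fingers measure 114 mm over their backs; the gripper's body (76 mm by 85 mm) begins 54 mm behind the grasp point. The pads swing forward as they close: fully open they stand 13 mm farther back than shut.
Start: joints at [-1.226, 0.628, 0.038, 1.517, -0.027, 0.996, -0.02], TCP at [0.26, 0.596, 0.205] pointing down, gripper open.
Joint ranges: [-3.06, 3.06], [-0.37, 2.12], [-1.25, 1.32], [0.18, 2.47], [-1.1, 4.24], [0.23, 1.98], [-2.94, 2.94]. Speed limits (rad/s): [2.57, 2.57, 3.14, 3.14, 3.14, 3.14, 3.14].

### API

Orientations are given as a unit quaternion [x, y, z, w].
In Python, from plant import bot gives the robot as it stands.
- The arm moves only by the tool drive_tool, never from a script. Its argument "plan" is a list of rows, each a list of 7 numbers: the shift along the tool's x, y, z in units of 0.2 m (1.0 is 0.2 m), then the turn, a rotation vector about the tool's x, y, z in units of pi/2 rad (1.0 is pi/2 rad), then the closure, from 0 (fully open) to 1 (shut). A call has 1 to 5 rows; each row is the pose to reach, as a shift and turn from the pose commanded when the call began, along the tool's axes at that moment; what a row does not reach only later rows make up. A row lasts 1/12 s, in which the tool goes at most 41.7 mm and 7.16 degrees, less where a joint would pass 70% of its speed; a pose out of reach is approached as far as the arm can. A call with a number of a shift or a turn outside -1 to 1 is refused whole. A call with a gripper value outside its range is refused whole. The fingers move at their own pace and stop on an object; "squeeze" is the grip in N (left out, the last holds). Time passes only in rows, so rows that repeat a pose let the fingers close. It gives the time, the measured TCP pose, the force, the opening and the grip force at its end, in the units of the state.
- bot.get_obs(): the state, without advancing time (a new reading comes with each control period).
- bot.get_image(name): name is "scene" or "top" or "wrist"; returns a dict with "img" (420x560x3 uint8, red, green, blue), "depth" (420x560 float32, m along the optical axis (not along the pixel's ray), 0 where there is no reading), "camera_matrix" (3x3 intrinsics, pixels), "world_from_camera" (4x4, takes a point from camera to world coordinates); the wrist camera has in their place "hand_eye" (4x4, takes a point from camera to tool coordinates, whose origin is the TCP and whose axes are the flange's). Camera axes: x right, y up, looking along -z (the intrinsics and any distortion apply to the point x, -y, -z); pixel columns grow to the right and rows downward; lengths in m; the calibration is good to about 2 mm. A picture is of the moment at which its call begins: read the wrist's pose just before it.
- bot.sign_off(): hands the job in; it is judged then, once.
The state is a dict: "clock": time; "joint_positions": joint angles; "qd": joint speeds; "joint_efforts": joint torques, N m; "tool_pos": TCP position; "eef_rot": TCP orientation; "contact_force": force on the tool from outside, world axes, zero at the start; "ft_torque": the same for the moment, N m; "opening": finger opening in m; "finger_force": force on a finger pad.
Only numpy, scipy, OpenCV 4.12 (cv2) and the standard library are available. Lean on these libraries where they do the work, as an engineer would, in place of code of your own. Each camera call takes 0.05 s, during which the arm holds its last target. There are 200 camera calls.

## Working session

There is one attempt and no reset: what is moved stays moved. The work goes in short steps, Python scripts to look and compute and a tool call to move; the robot and the scene stay as the last step left them, time stands still between calls to the robot, and variables do not carry over. Pictures are saved under pics/ and viewed, at most 10 in all, crops included, and the job is handed in when it is done.

Besides the shell and the picture viewer there is one more tool, called after ">>>" as name(argument=value, ...), one argument or row to a line, values as JSON. drive_tool: Moves the arm, as the interface text tells. Its arguments: {"type":"object","properties":{"plan":{"type":"array","items":{"type":"array","items":{"type":"number","minimum":-1,"maximum":1}}},"squeeze":{"type":"number"}},"required":["plan"]}

```bash
ls; mkdir -p pics
python3 - <<'E'
from plant import bot
import cv2,numpy as np
o=bot.get_obs();print({k:np.round(v,3) for k,v in o.items()},bot.hold_point_z)
for n in ["top","scene"]:
    d=bot.get_image(n);cv2.imwrite(f"pics/{n}0.png",d["img"][:,:,::-1]);np.savez(f"{n}0.npz",**d)
    print(n,d["camera_matrix"],np.round(d["world_from_camera"],4),[k for k in d])
E
```

```text
pics
{'clock': np.float64(0.0), 'joint_positions': array([-1.226,  0.629,  0.038,  1.518, -0.027,  0.996, -0.02 ]), 'qd': array([ 0.001, -0.001, -0.001, -0.   ,  0.001,  0.002,  0.   ]), 'joint_efforts': array([-0.0000e+00, -5.6341e+01,  1.2260e+00, -1.9345e+01,  1.1000e-02,
        1.1000e-02, -0.0000e+00]), 'tool_pos': array([0.259, 0.595, 0.204]), 'eef_rot': array([ 0.204,  0.979, -0.001, -0.   ]), 'contact_force': array([-0.06 , -0.241, -0.194]), 'ft_torque': array([-0.015,  0.087, -0.031]), 'finger_force': np.float64(0.0), 'opening': np.float64(0.085)} 0.0187
top [[421.27834349   0.         281.21618399]
 [  0.         421.27834349 211.8258607 ]
 [  0.           0.           1.        ]] [[-2.2000e-02  9.8560e-01 -1.6780e-01  3.7770e-01]
 [-9.9970e-01 -2.2500e-02 -6.0000e-04  4.9700e-02]
 [-4.3000e-03  1.6780e-01  9.8580e-01  1.1502e+00]
 [ 0.0000e+00  0.0000e+00  0.0000e+00  1.0000e+00]] ['img', 'depth', 'camera_matrix', 'world_from_camera']
scene [[536.59999479   0.         277.66521358]
 [  0.         536.59999479 206.80613659]
 [  0.           0.           1.        ]] [[ 0.877  -0.3942  0.2747  1.0085]
 [ 0.4804  0.7075 -0.5184 -0.7756]
 [ 0.01    0.5866  0.8098  1.3483]
 [ 0.      0.      0.      1.    ]] ['img', 'depth', 'camera_matrix', 'world_from_camera']
```

View pics/top0.png

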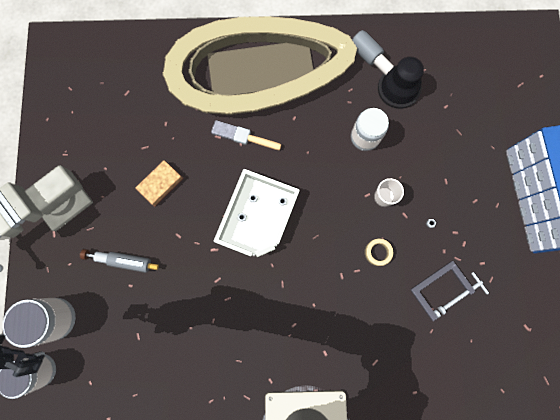

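View pics/scene0.png

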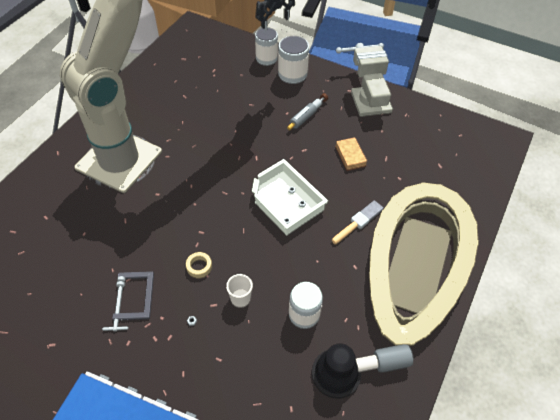

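The top view (up is +x) shows the tote around (257,213) with its cut corner at about (268,252), and the stray nut at (431,223). The cup is at (389,193) and the tape at (379,252). In the scene view the nut is at (192,321) and the tote at (289,197).

```bash
cat > h.py <<'E'
import numpy as np,cv2
from scipy.spatial.transform import Rotation as R
def cast(d,px,z,T=None):
    T=d["world_from_camera"] if T is None else T
    K=d["camera_matrix"];px=np.atleast_2d(px).astype(float)
    v=np.c_[(px[:,0]-K[0,2])/K[0,0],-(px[:,1]-K[1,2])/K[1,1],-np.ones(len(px))]@T[:3,:3].T
    return T[:3,3]+v*((z-T[2,3])/v[:,2])[:,None]
def cloud(d,T=None):
    h,w=d["depth"].shape;u,v=np.meshgrid(np.arange(w),np.arange(h));D=d["depth"];K=d["camera_matrix"]
    T=d["world_from_camera"] if T is None else T
    P=np.stack([(u-K[0,2])/K[0,0]*D,-(v-K[1,2])/K[1,1]*D,-D],-1)
    return P@T[:3,:3].T+T[:3,3]
E
python3 - <<'E'
from h import *
d=np.load("top0.npz");P=cloud(d);im=d["img"].astype(int)
print("nut",cast(d,[431,223],.008))
z=P[...,2];print("bench z",np.median(z[300:330,450:500]),np.median(z[200:215,330:360]))
# tote
roi=np.zeros(z.shape,bool);roi[160:265,205:305]=1
m=roi&(im.min(2)>120)
m8=cv2.morphologyEx(m.astype(np.uint8),cv2.MORPH_CLOSE,np.ones((5,5)))
c=max(cv2.findContours(m8,0,1)[0],key=cv2.contourArea)
print(cv2.approxPolyDP(c,3,True).reshape(-1,2).tolist())
rim=roi&(z>.04)&(z<.06)
Q=P[rim][:,:2].astype(np.float32);r=cv2.minAreaRect(Q);print("rim rect",r,"z",np.median(P[rim][:,2]),len(Q))
print(cv2.boxPoints(r))
for n,b in dict(cup=(370,170,410,212),tape=(360,235,398,270),can=(345,105,392,155),brush=(205,115,285,155),block=(130,155,185,208)).items():
    s=np.zeros(z.shape,bool);s[b[1]:b[3],b[0]:b[2]]=1;s&=z>.012
    print(n,np.round(P[s][:,:2].min(0),3),np.round(P[s][:,:2].max(0),3),round(float(z[s].max()),3))
print("grinder/clamp",cast(d,[[85,255],[158,268],[413,292],[470,265],[436,318],[488,285]],.02).round(3))
# nuts in tote: dark
k=roi&(im.max(2)<90)
k[:,:]&=cv2.erode(cv2.fillPoly(np.zeros(z.shape,np.uint8),[c],1),np.ones((5,5)))>0
n,l,s,ce=cv2.connectedComponentsWithStats(k.astype(np.uint8))
for i in range(1,n): print(s[i,4],ce[i],cast(d,ce[i],.012).round(3))
E
```

```text
nut [[ 0.53186951 -0.35837119  0.008     ]]
bench z -0.00021687219784094491 -0.00046995833178509194
[[243, 169], [213, 240], [258, 256], [274, 249], [299, 190]]
rim rect ((0.5597125291824341, 0.11501389741897583), (0.1627291440963745, 0.2121507227420807), 67.34085845947266) z 0.04854664249188789 978
[[ 0.43047926  0.08079494]
 [ 0.62625474 -0.00093573]
 [ 0.6889458   0.14923286]
 [ 0.49317032  0.23096353]]
cup [ 0.378 -0.269] [0.645 0.05 ] 1.15
tape [ 0.378 -0.244] [0.493 0.05 ] 1.15
can [ 0.378 -0.233] [0.824 0.05 ] 1.15
brush [0.378 0.049] [0.841 0.241] 1.15
block [0.378 0.05 ] [0.722 0.448] 1.15
grinder/clamp [[ 0.465  0.579  0.02 ]
 [ 0.426  0.382  0.02 ]
 [ 0.348 -0.292  0.02 ]
 [ 0.415 -0.448  0.02 ]
 [ 0.28  -0.347  0.02 ]
 [ 0.362 -0.491  0.02 ]]
12 [252.5 197.5] [[0.613 0.129 0.012]]
12 [282.  200.5] [[0.603 0.047 0.012]]
13 [241.38461538 216.61538462] [[0.561 0.16  0.012]]
```

```bash
cat >> h.py <<'E'
def down(az): # tool pointing down, tool y at azimuth az deg
    a=np.radians(az);y=np.array([np.cos(a),np.sin(a),0]);z=np.array([0,0,-1.]);return R.from_matrix(np.c_[np.cross(y,z),y,z])
def plan(p,r,wps,nd=3):
    for q,s in wps:
        sh=np.round(r.inv().apply(np.array(q)-p)/.2,nd);t=np.round((r.inv()*s).as_rotvec()/(np.pi/2),nd)
        print([float(v) for v in np.r_[sh,t]+0.]);p=p+r.apply(sh*.2);r=r*R.from_rotvec(t*np.pi/2)
    print("end",p.round(4),r.as_quat().round(4))
def pose(bot):
    o=bot.get_obs();return np.array(o["tool_pos"]),R.from_quat(o["eef_rot"])
E
python3 - <<'E'
from h import *
from plant import bot
print(bot.get_image("wrist")["hand_eye"].round(3))
p,r=pose(bot)
plan(p,r,[((.40,.46,.25),down(36)),((.5,.29,.25),down(6)),((.53,.1,.25),down(-23)),((.53,-.09,.25),down(-23)),((.52,-.27,.22),down(-23)),((.53,-.358,.17),down(-23))],2)
E
```

```text
[[-0.     0.951  0.308  0.08 ]
 [ 1.     0.    -0.001 -0.   ]
 [-0.001  0.308 -0.951 -0.169]
 [ 0.     0.     0.     1.   ]]
[-0.92, -0.34, -0.23, 0.0, 0.0, 0.34]
[-0.98, -0.1, 0.0, 0.0, 0.0, 0.33]
[-0.96, 0.05, 0.0, 0.0, 0.0, 0.32]
[-0.87, 0.36, 0.01, 0.0, 0.0, 0.0]
[-0.85, 0.3, 0.15, 0.0, 0.0, 0.0]
[-0.39, 0.22, 0.25, 0.0, 0.0, 0.0]
end [ 0.53   -0.358   0.1695] [ 8.321e-01  5.546e-01 -6.000e-04  4.000e-04]
```

>>> drive_tool(
  plan=[
    [-0.92,-0.34,-0.23,0,0,0.34,0],
    [-0.92,-0.34,-0.23,0,0,0.34,0],
    [-0.92,-0.34,-0.23,0,0,0.34,0],
    [-0.92,-0.34,-0.23,0,0,0.34,0],
    [-0.92,-0.34,-0.23,0,0,0.34,0],
  ],
)

```text
clock: 0.57
tool_pos: [0.4034, 0.4574, 0.2517]
eef_rot: [0.458, 0.889, -0.0, 0.001]
contact_force: [1.5, 0.5, -0.3]
opening: 0.0853
finger_force: 0.0
```

>>> drive_tool(
  plan=[
    [-0.98,-0.1,0,0,0,0.33,0],
    [-0.98,-0.1,0,0,0,0.33,0],
    [-0.98,-0.1,0,0,0,0.33,0],
    [-0.98,-0.1,0,0,0,0.33,0],
    [-0.98,-0.1,0,0,0,0.33,0],
  ],
)

```text
clock: 0.98
tool_pos: [0.5014, 0.2852, 0.2512]
eef_rot: [0.671, 0.741, -0.0, 0.001]
contact_force: [-0.1, -0.3, 0.2]
opening: 0.0853
finger_force: 0.0
```

>>> drive_tool(
  plan=[
    [-0.96,0.05,0,0,0,0.32,0],
    [-0.96,0.05,0,0,0,0.32,0],
    [-0.96,0.05,0,0,0,0.32,0],
    [-0.96,0.05,0,0,0,0.32,0],
    [-0.96,0.05,0,0,0,0.32,0],
  ],
)

```text
clock: 1.4
tool_pos: [0.5303, 0.0943, 0.2513]
eef_rot: [0.835, 0.55, -0.001, 0.001]
contact_force: [0.3, -0.7, -0.2]
opening: 0.0853
finger_force: 0.0
```

>>> drive_tool(
  plan=[
    [-0.87,0.36,0.01,0,0,0,0],
    [-0.87,0.36,0.01,0,0,0,0],
    [-0.87,0.36,0.01,0,0,0,0],
    [-0.87,0.36,0.01,0,0,0,0],
    [-0.87,0.36,0.01,0,0,0,0],
  ],
)

```text
clock: 1.82
tool_pos: [0.5287, -0.0947, 0.2494]
eef_rot: [0.834, 0.552, -0.001, 0.001]
contact_force: [0.0, 0.1, -0.9]
opening: 0.0856
finger_force: 0.0
```

>>> drive_tool(
  plan=[
    [-0.85,0.3,0.15,0,0,0,0],
    [-0.85,0.3,0.15,0,0,0,0],
    [-0.85,0.3,0.15,0,0,0,0],
    [-0.85,0.3,0.15,0,0,0,0],
    [-0.85,0.3,0.15,0,0,0,0],
  ],
)

```text
clock: 2.23
tool_pos: [0.5171, -0.2757, 0.2184]
eef_rot: [0.834, 0.552, -0.002, 0.001]
contact_force: [-0.5, -1.1, 0.1]
opening: 0.0852
finger_force: 0.0
```

Tracks well. On to above the nut.

>>> drive_tool(
  plan=[
    [-0.36,0.22,0.4,0,0,0,0.3],
    [-0.36,0.22,0.4,0,0,0,0.3],
    [-0.36,0.22,0.4,0,0,0,0.3],
    [-0.36,0.22,0.4,0,0,0,0.3],
    [-0.36,0.22,0.4,0,0,0,0.3],
  ],
)

```text
clock: 2.65
tool_pos: [0.5308, -0.3528, 0.137]
eef_rot: [0.833, 0.553, -0.001, -0.002]
contact_force: [-0.4, 0.3, 0.5]
opening: 0.0601
finger_force: 0.0
```

Run:
```python
from h import *
from plant import bot
p,r=pose(bot);d=bot.get_image("wrist");T=np.eye(4);T[:3,:3]=r.as_matrix();T[:3,3]=p;T=T@d["hand_eye"]
np.savez("w1.npz",T=T,**d);cv2.imwrite("pics/w1.png",d["img"][:,:,::-1])
print(p,bot.get_obs()["opening"])
P=cloud(d,T);m=(P[...,2]>.007)&(P[...,2]<.014)&(d["depth"]>0)&(np.hypot(P[...,0]-.532,P[...,1]+.358)<.04)
Q=P[m];print(len(Q),Q.mean(0),np.median(Q[:,2]),Q.min(0),Q.max(0))
n,l,s,c=cv2.connectedComponentsWithStats(m.astype(np.uint8));i=1+np.argmax(s[1:,4])
ct=max(cv2.findContours((l==i).astype(np.uint8),0,1)[0],key=cv2.contourArea).reshape(-1,2)
h=cv2.convexHull(ct);X=cast(d,h.reshape(-1,2),.011,T)[:,:2]
# hexagon width vs direction
for a in range(0,180,10): 
    w=X@[np.cos(np.radians(a)),np.sin(np.radians(a))];print(a,round(1000*np.ptp(w),1),end="; ")
a,b=cv2.minEnclosingCircle(X.astype(np.float32));print(a,b)
```

```text
[ 0.53080352 -0.35277174  0.13701091] 0.0596360168513533
380 [ 0.53170264 -0.35791159  0.01049741] 0.010590971945409755 [ 0.52021983 -0.37039626  0.00750884] [ 0.54251879 -0.34578254  0.01263137]
0 22.1; 10 23.3; 20 24.6; 30 25.1; 40 24.9; 50 23.9; 60 22.3; 70 23.1; 80 24.4; 90 24.9; 100 24.7; 110 23.7; 120 22.4; 130 22.8; 140 23.8; 150 24.2; 160 23.9; 170 23.3; (0.5317097902297974, -0.35776692628860474) 0.012652771547436714
```

View pics/w1.png

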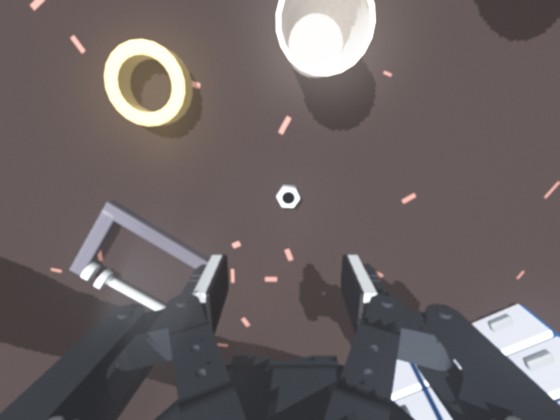

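The wrist view shows the nut at (288,197), with flats facing along world x. The fingers are clear of the cup and clamp.

Run:
```python
from h import *
from plant import bot
p,r=pose(bot)
plan(p,r,[((.5317,-.3578,.04),down(0)),((.5317,-.3578,.002),down(0))],3)
```

```text
[-0.029, 0.011, 0.492, -0.001, -0.001, -0.252]
[0.0, 0.0, 0.19, 0.0, 0.0, 0.0]
end [ 0.5317 -0.3578  0.002 ] [ 7.071e-01  7.071e-01 -3.000e-04  2.000e-04]
```

>>> drive_tool(
  plan=[
    [-0.029,0.011,0.1,-0.001,-0.001,-0.06,0.45],
    [-0.029,0.011,0.2,-0.001,-0.001,-0.12,0.45],
    [-0.029,0.011,0.3,-0.001,-0.001,-0.18,0.45],
    [-0.029,0.011,0.4,-0.001,-0.001,-0.252,0.45],
    [-0.029,0.011,0.492,-0.001,-0.001,-0.252,0.45],
  ],
)

```text
clock: 3.12
tool_pos: [0.5339, -0.3566, 0.0415]
eef_rot: [0.704, 0.71, 0.001, 0.002]
contact_force: [-0.2, -0.1, -0.1]
opening: 0.0468
finger_force: 0.0
```

>>> drive_tool(
  plan=[
    [0,0,0.07,0,0,0,0.45],
    [0,0,0.12,0,0,0,0.45],
    [0,0,0.16,0,0,0,0.45],
    [0,0,0.19,0,0,0,0.45],
    [0,0,0.19,0,0,0,0.45],
  ],
)

```text
clock: 3.53
tool_pos: [0.5323, -0.3577, 0.0021]
eef_rot: [0.707, 0.707, -0.0, 0.001]
contact_force: [-0.0, -0.1, -0.7]
opening: 0.047
finger_force: 0.0
```

>>> drive_tool(
  plan=[
    [0,0,0,0,0,0,1],
    [0,0,0,0,0,0,1],
    [0,0,0,0,0,0,1],
    [0,0,0,0,0,0,1],
    [0,0,0,0,0,0,1],
  ],
  squeeze=40,
)

```text
clock: 3.95
tool_pos: [0.5327, -0.3584, 0.0032]
eef_rot: [0.707, 0.707, -0.0, 0.001]
contact_force: [0.4, 0.1, -0.4]
opening: 0.0
finger_force: 0.0
```

The fingers shut fully, so the grasp missed. I'll lift and look.

>>> drive_tool(
  plan=[
    [0,0,-0.15,0,0,0,1],
    [0,0,-0.3,0,0,0,0.45],
    [0,0,-0.45,0,0,0,0.45],
    [0,0,-0.5,0,0,0,0.45],
    [0,0,-0.5,0,0,0,0.45],
  ],
)

```text
clock: 4.37
tool_pos: [0.5342, -0.3596, 0.1061]
eef_rot: [0.707, 0.707, 0.0, 0.004]
contact_force: [-0.4, 0.3, 0.6]
opening: 0.0466
finger_force: 0.0
```

Run:
```python
from h import *
from plant import bot
p,r=pose(bot);d=bot.get_image("wrist");T=np.eye(4);T[:3,:3]=r.as_matrix();T[:3,3]=p;T=T@d["hand_eye"]
np.savez("w2.npz",T=T,**d);cv2.imwrite("pics/w2.png",d["img"][:,:,::-1])
print(p)
P=cloud(d,T);m=(P[...,2]>.006)&(P[...,2]<.015)&(d["depth"]>0)
n,l,s,c=cv2.connectedComponentsWithStats(m.astype(np.uint8))
for i in range(1,n):
    if s[i,4]>60: print(s[i],P[l==i].mean(0).round(4))
```

```text
[ 0.53421535 -0.35961306  0.10614135]
[149   0  19  44 165] [ 0.4328 -0.2105  0.0104]
[178   0  52  67 230] [ 0.4782 -0.2297  0.0105]
[550   0  10  42 313] [ 0.7472 -0.2101  0.0098]
[360  16  52  70 517] [ 0.6239 -0.2268  0.0106]
[342  48  22  42  67] [ 0.5866 -0.2486  0.0108]
[   0  123  178  198 7668] [ 0.3557 -0.3718  0.0115]
[269 186  25  26 472] [ 0.5312 -0.3576  0.0106]
[385 385  33  13 195] [ 0.6724 -0.5934  0.0113]
```

View pics/w2.png

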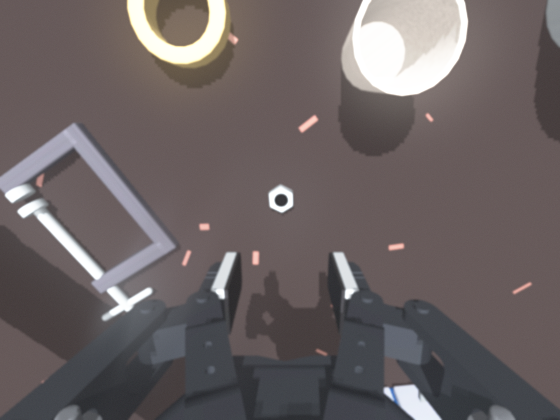

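The nut is unmoved at (281,199), between and ahead of the tips. I'll measure where the pad tips really sit in the tool frame.

Run:
```python
from h import *
for f in ["w1.npz","w2.npz"]:
    d=np.load(f);P=cloud(d,d["hand_eye"]);m=(d["depth"]>0)&(d["depth"]<.23)&(abs(P[...,1])<.06)&(P[...,2]<.02)&(P[...,2]>-.06)
    for sg in (1,-1):
        Q=P[m&(P[...,1]*sg>0)];Q=Q[Q[:,2]>-.03];z=Q[:,2]
        if len(Q)==0: continue
        t=Q[z>z.max()-.004];print(f,sg,"tip z",z.max().round(4),"tip y rng",t[:,1].min().round(4),t[:,1].max().round(4),"x rng",t[:,0].min().round(4),t[:,0].max().round(4))
        for zz in np.arange(-.03,.01,.005):
            s=Q[(z>zz)&(z<zz+.005)]
            if len(s): print("  ",zz.round(3),len(s),"y",abs(s[:,1]).min().round(4),abs(s[:,1]).max().round(4),"x",s[:,0].min().round(4),s[:,0].max().round(4))
```

```text
w2.npz 1 tip z -0.0286 tip y rng 0.0225 0.0229 x rng -0.0048 0.0086
   -0.03 13 y 0.0225 0.0229 x -0.0048 0.0086
w2.npz -1 tip z -0.0277 tip y rng -0.0241 -0.0237 x rng -0.0043 0.0088
   -0.03 15 y 0.0237 0.0241 x -0.0043 0.0088
```

Run:
```python
from h import *
d=np.load("w2.npz");P=cloud(d,d["hand_eye"]);print(d["camera_matrix"][0,0],d["camera_matrix"][:2,2])
for u in (228,233,237,335,340,346):
    for v in (254,258,264,270,280,290): print((u,v),P[v,u].round(4),d["depth"][v,u].round(3),end=" ")
    print()
```

```text
294.1806578222857 [284.28860654 207.78170607]
(228, 254) [ 0.0115 -0.0289 -0.0354] 0.147 (228, 258) [ 0.0113 -0.0282 -0.0393] 0.144 (228, 264) [ 0.011  -0.0272 -0.0448] 0.139 (228, 270) [ 0.0113 -0.0261 -0.0508] 0.133 (228, 280) [ 0.0114 -0.0246 -0.0593] 0.125 (228, 290) [ 0.0086 -0.0241 -0.0626] 0.122 
(233, 254) [ 0.0119 -0.0262 -0.0362] 0.147 (233, 258) [ 0.0116 -0.0257 -0.0398] 0.143 (233, 264) [ 0.0112 -0.0248 -0.0451] 0.138 (233, 270) [ 0.0108 -0.024  -0.05  ] 0.134 (233, 280) [ 0.0072 -0.0238 -0.0525] 0.133 (233, 290) [ 0.0026 -0.0239 -0.0535] 0.133 
(237, 254) [ 0.011  -0.0246 -0.0344] 0.149 (237, 258) [ 0.0112 -0.0238 -0.0392] 0.144 (237, 264) [ 0.0082 -0.0239 -0.0396] 0.144 (237, 270) [ 0.0053 -0.0239 -0.0403] 0.145 (237, 280) [ 0.0012 -0.0238 -0.0429] 0.144 (237, 290) [-0.0039 -0.0239 -0.0436] 0.144 
(335, 254) [ 0.0113  0.0248 -0.0351] 0.148 (335, 258) [ 0.0112  0.0241 -0.0393] 0.144 (335, 264) [ 0.0111  0.0232 -0.045 ] 0.139 (335, 270) [ 0.0102  0.0226 -0.049 ] 0.135 (335, 280) [ 0.0052  0.0228 -0.0494] 0.136 (335, 290) [ 0.0011  0.0227 -0.0512] 0.136 
(340, 254) [ 0.0109  0.0275 -0.0342] 0.149 (340, 258) [ 0.0111  0.0266 -0.039 ] 0.144 (340, 264) [ 0.0788 -0.0008 -0.1687] 0.0 (340, 270) [ 0.0114  0.0244 -0.0511] 0.133 (340, 280) [ 0.0116  0.0229 -0.0597] 0.124 (340, 290) [ 0.0087  0.0225 -0.0628] 0.122 
(346, 254) [-0.0607  0.0635  0.1072] 0.305 (346, 258) [-0.0655  0.0639  0.1076] 0.307 (346, 264) [ 0.0111  0.0283 -0.0451] 0.138 (346, 270) [ 0.0111  0.0273 -0.0505] 0.133 (346, 280) [ 0.0108  0.0257 -0.0584] 0.126 (346, 290) [ 0.0109  0.0242 -0.066 ] 0.119
```

The pad tips are about 28 mm behind the stated TCP at this opening, so the fingers shut above the nut. I'll check the tips again at a narrower opening.

>>> drive_tool(
  plan=[
    [0,0,0.1,0,0,0,0.62],
    [0,0,0.2,0,0,0,0.62],
    [0,0,0.25,0,0,0,0.62],
    [0,0,0.25,0,0,0,0.62],
  ],
)

```text
clock: 4.75
tool_pos: [0.5296, -0.356, 0.0485]
eef_rot: [0.707, 0.707, -0.001, -0.003]
contact_force: [-0.6, 0.1, -0.0]
opening: 0.0326
finger_force: 0.0
```

```bash
cat >> h.py <<'E'
def tips(d):
    P=cloud(d,d["hand_eye"]);m=(d["depth"]>0)&(abs(P[...,1])<.06)&(P[...,2]<.0)&(P[...,2]>-.07)&(abs(P[...,0])<.013)
    m=cv2.morphologyEx(m.astype(np.uint8),cv2.MORPH_OPEN,np.ones((3,3)))>0
    for sg in (1,-1):
        Q=P[m&(P[...,1]*sg>0)];z=np.sort(Q[:,2]);t=Q[Q[:,2]>z[-20]];print("side",sg,"tip z",z[-5:].round(4),"y",np.median(t[:,1]).round(4),"x",t[:,0].min().round(4),t[:,0].max().round(4))
E
python3 - <<'E'
from h import *
from plant import bot
tips(np.load("w2.npz"))
p,r=pose(bot);d=bot.get_image("wrist");print(p,bot.get_obs()["opening"]);tips(d)
T=np.eye(4);T[:3,:3]=r.as_matrix();T[:3,3]=p;T=T@d["hand_eye"];P=cloud(d,T)
m=(P[...,2]>.007)&(P[...,2]<.014)&(d["depth"]>0)&(np.hypot(P[...,0]-.532,P[...,1]+.358)<.03);Q=P[m];print(len(Q),(Q.max(0)+Q.min(0))/2)
np.savez("w3.npz",T=T,**d)
E
```

```text
side 1 tip z [-0.0289 -0.0288 -0.0288 -0.0287 -0.0286] y 0.0228 x -0.0083 0.0087
side -1 tip z [-0.0287 -0.0286 -0.0286 -0.0284 -0.0277] y -0.0239 x -0.006 0.009
[ 0.5296092  -0.35598233  0.04851721] 0.032702185129976344
side 1 tip z [-0.0277 -0.0272 -0.0271 -0.0271 -0.0264] y 0.0157 x -0.0023 0.0075
side -1 tip z [-0.0278 -0.0276 -0.0272 -0.0268 -0.0267] y -0.0168 x -0.0033 0.0077
700 [ 0.53127202 -0.35860835  0.0100875 ]
```

>>> drive_tool(
  plan=[
    [0,0,0.1,0,0,0,0.6],
    [0,0,0.2,0,0,0,0.6],
    [0,0,0.28,0,0,0,0.6],
    [0,0,0.34,0,0,0,0.6],
    [0,0,0.34,0,0,0,0.6],
  ],
)

```text
clock: 5.22
tool_pos: [0.5311, -0.3573, -0.0174]
eef_rot: [0.707, 0.707, -0.001, -0.001]
contact_force: [-0.1, -0.1, -0.0]
opening: 0.0344
finger_force: 0.0
```

>>> drive_tool(
  plan=[
    [0,0,0.01,0,0,0,0.6],
    [0,0,0.02,0,0,0,0.6],
    [0,0,0.03,0,0,0,0.6],
    [0,0,0.03,0,0,0,0.6],
  ],
)

```text
clock: 5.55
tool_pos: [0.5328, -0.3585, -0.0208]
eef_rot: [0.707, 0.707, -0.0, 0.002]
contact_force: [0.5, 0.2, -0.2]
opening: 0.0345
finger_force: 0.0
```

>>> drive_tool(
  plan=[
    [0,0,0,0,0,0,0.75],
    [0,0,0,0,0,0,1],
    [0,0,0,0,0,0,1],
    [0,0,0,0,0,0,1],
  ],
)

```text
clock: 5.88
tool_pos: [0.5329, -0.3586, -0.0206]
eef_rot: [0.707, 0.707, -0.0, 0.002]
contact_force: [-1.5, 0.2, 5.8]
opening: 0.0203
finger_force: 39.5
```

Gripped. Now carry it to the free spot near the tote's middle.

Run:
```python
from h import *
from plant import bot
p,r=pose(bot);p=np.array([.5317,-.3578,-.022]);r=down(0)
plan(p,r,[((.5317,-.3578,.11),down(0)),((.53,-.19,.13),down(-22.7)),((.522,0,.12),down(-22.7)),((.52,.10,.06),down(-22.7)),((.52,.10,-.013),down(-22.7))],3)
```

```text
[0.0, 0.0, -0.66, 0.0, 0.0, 0.0]
[0.839, -0.008, -0.1, 0.0, 0.0, 0.252]
[0.861, -0.404, 0.05, 0.0, 0.0, 0.0]
[0.457, -0.202, 0.3, 0.0, 0.0, 0.0]
[0.0, 0.0, 0.365, 0.0, 0.0, 0.0]
end [ 0.5199  0.0999 -0.013 ] [0.8323 0.5543 0.     0.    ]
```

>>> drive_tool(
  plan=[
    [0,0,-0.1,0,0,0,1],
    [0,0,-0.25,0,0,0,1],
    [0,0,-0.45,0,0,0,1],
    [0,0,-0.6,0,0,0,1],
    [0,0,-0.66,0,0,0,1],
  ],
)

```text
clock: 6.3
tool_pos: [0.5342, -0.3599, 0.1152]
eef_rot: [0.707, 0.707, 0.0, 0.004]
contact_force: [0.2, -0.6, 0.6]
opening: 0.0202
finger_force: 39.3
```

>>> drive_tool(
  plan=[
    [0.17,0,-0.02,0,0,0.06,1],
    [0.34,0,-0.05,0,0,0.12,1],
    [0.5,0,-0.08,0,0,0.18,1],
    [0.68,0,-0.1,0,0,0.252,1],
    [0.839,-0.008,-0.1,0,0,0.252,1],
  ],
)

```text
clock: 6.72
tool_pos: [0.5307, -0.1879, 0.1303]
eef_rot: [0.833, 0.553, 0.0, 0.001]
contact_force: [0.4, -0.1, -0.8]
opening: 0.0202
finger_force: 39.3
```

>>> drive_tool(
  plan=[
    [0.17,-0.08,0.01,0,0,0,1],
    [0.34,-0.16,0.02,0,0,0,1],
    [0.51,-0.24,0.03,0,0,0,1],
    [0.69,-0.32,0.04,0,0,0,1],
    [0.861,-0.404,0.05,0,0,0,1],
  ],
)

```text
clock: 7.13
tool_pos: [0.5216, 0.0019, 0.1194]
eef_rot: [0.832, 0.555, -0.0, 0.001]
contact_force: [1.3, 0.3, 0.2]
opening: 0.0201
finger_force: 39.3
```

>>> drive_tool(
  plan=[
    [0.12,-0.05,0,0,0,0,1],
    [0.24,-0.1,0.05,0,0,0,1],
    [0.36,-0.16,0.15,0,0,0,1],
    [0.457,-0.202,0.25,0,0,0,1],
    [0.457,-0.202,0.3,0,0,0,1],
  ],
)

```text
clock: 7.55
tool_pos: [0.5178, 0.106, 0.057]
eef_rot: [0.83, 0.558, -0.001, -0.001]
contact_force: [-0.8, 0.3, -1.1]
opening: 0.0204
finger_force: 39.3
```

>>> drive_tool(
  plan=[
    [0,0,0.1,0,0,0,1],
    [0,0,0.2,0,0,0,1],
    [0,0,0.3,0,0,0,1],
    [0,0,0.36,0,0,0,1],
    [0,0,0.365,0,0,0,1],
  ],
)

```text
clock: 7.97
tool_pos: [0.5182, 0.0985, -0.0157]
eef_rot: [0.832, 0.554, -0.002, 0.0]
contact_force: [0.9, -0.1, 0.1]
opening: 0.0203
finger_force: 39.3
```

>>> drive_tool(
  plan=[
    [0,0,0,0,0,0,1],
    [0,0,0,0,0,0,0.6],
    [0,0,0,0,0,0,0.6],
    [0,0,-0.1,0,0,0,0.6],
    [0,0,-0.2,0,0,0,0.6],
  ],
)

```text
clock: 8.38
tool_pos: [0.5198, 0.0994, 0.0275]
eef_rot: [0.832, 0.554, -0.0, 0.001]
contact_force: [0.2, -0.1, 0.4]
opening: 0.0341
finger_force: 0.0
```

Rise and move to above the far rim, then look with the wrist and top cameras.

Run:
```python
from h import *
r=down(-22.7)
plan(np.array([.52,.10,.027]),r,[((.56,.115,.16),r),((.648,.134,.13),r)],3)
```

```text
[0.146, 0.156, -0.665, 0.0, 0.0, 0.0]
[0.258, 0.369, 0.15, 0.0, 0.0, 0.0]
end [0.648 0.134 0.13 ] [0.8324 0.5541 0.     0.    ]
```

>>> drive_tool(
  plan=[
    [0,0,-0.2,0,0,0,0.6],
    [0,0,-0.35,0,0,0,0.6],
    [0.07,0.07,-0.5,0,0,0,0.6],
    [0.146,0.156,-0.665,0,0,0,0.6],
    [0.146,0.156,-0.665,0,0,0,0.6],
  ],
)

```text
clock: 8.8
tool_pos: [0.5689, 0.1169, 0.1676]
eef_rot: [0.832, 0.555, 0.008, 0.005]
contact_force: [0.6, -0.4, -1.2]
opening: 0.0341
finger_force: 0.0
```

>>> drive_tool(
  plan=[
    [0.13,0.18,0.08,0,0,0,0.6],
    [0.258,0.369,0.15,0,0,0,0.6],
    [0.258,0.369,0.15,0,0,0,0.6],
    [0.258,0.369,0.15,0,0,0,0.6],
  ],
)

```text
clock: 9.13
tool_pos: [0.6504, 0.1347, 0.129]
eef_rot: [0.832, 0.555, 0.001, 0.002]
contact_force: [-0.5, 0.8, -0.3]
opening: 0.0342
finger_force: 0.0
```

Run:
```python
from h import *
from plant import bot
p,r=pose(bot);d=bot.get_image("wrist");T=np.eye(4);T[:3,:3]=r.as_matrix();T[:3,3]=p;T=T@d["hand_eye"]
np.savez("w4.npz",T=T,**d);P=cloud(d,T);print(p)
t=bot.get_image("top")
cv2.imwrite("pics/c4.png",np.hstack([d["img"],cv2.resize(t["img"][150:270,190:310],(240,240),interpolation=cv2.INTER_CUBIC).repeat(1,0)[:420] if 0 else cv2.copyMakeBorder(cv2.resize(t["img"][150:270,190:310],(240,240)),0,180,0,0,cv2.BORDER_CONSTANT)])[:,:,::-1])
c=np.array([.5597,.115]);x=np.array([.3854,.9228]);y=np.array([-.9228,.3854])
m=(P[...,2]>.044)&(P[...,2]<.056)&(d["depth"]>0);Q=P[m]
L=np.c_[(Q[:,:2]-c)@x,(Q[:,:2]-c)@y,Q[:,2]]
for lo in (-60,-30,0,20,40,60): 
    s=L[(L[:,0]*1000>lo)&(L[:,0]*1000<lo+15)&(L[:,1]<-.08)];
    if len(s): print("-y wall at x",lo,len(s),s[:,1].min().round(4),s[:,1].max().round(4),"z",np.median(s[:,2]).round(4))
for lo in (-90,-60,-30,0,30): 
    s=L[(L[:,1]*1000>lo)&(L[:,1]*1000<lo+15)&(L[:,0]>.06)];
    if len(s): print("+x wall at y",lo,len(s),s[:,0].min().round(4),s[:,0].max().round(4))
print("tips");tips(d)
```

```text
[0.65038746 0.13472207 0.12903149]
-y wall at x -60 132 -0.1049 -0.0948 z 0.0492
-y wall at x -30 137 -0.1048 -0.0949 z 0.0492
-y wall at x 0 154 -0.1045 -0.0946 z 0.0493
-y wall at x 20 163 -0.1043 -0.0947 z 0.0493
-y wall at x 40 264 -0.3287 -0.0944 z 0.0492
-y wall at x 60 514 -0.3185 -0.0807 z 0.0495
+x wall at y -90 203 0.0719 0.0815
+x wall at y -60 206 0.0719 0.0813
+x wall at y -30 204 0.0719 0.0813
+x wall at y 0 209 0.0717 0.0812
+x wall at y 30 205 0.0717 0.0811
tips
side 1 tip z [-0.0277 -0.0276 -0.0274 -0.0272 -0.0269] y 0.0165 x -0.01 0.0091
side -1 tip z [-0.0276 -0.0272 -0.027  -0.0266 -0.0255] y -0.0176 x -0.0094 0.0086
```

View pics/c4.png

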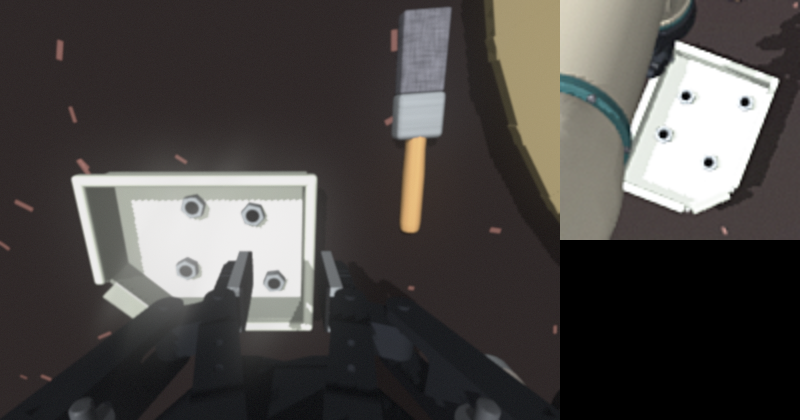

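All four nuts are in the tote: three at (192,207), (253,215) and (187,268), and the placed one at (273,281). The far short rim is at x≈310. I'll pinch that rim near the far corner.

Run:
```python
from h import *
r=down(-22.7)
plan(np.array([.648,.134,.13]),r,[((.6729,.1274,.055),r),((.6729,.1274,0),r)],3)
```

```text
[0.018, 0.128, 0.375, 0.0, 0.0, 0.0]
[0.0, 0.0, 0.275, 0.0, 0.0, 0.0]
end [ 0.673   0.1274 -0.    ] [0.8324 0.5541 0.     0.    ]
```

>>> drive_tool(
  plan=[
    [0.018,0.128,0.1,0,0,0,0.6],
    [0.018,0.128,0.2,0,0,0,0.6],
    [0.018,0.128,0.3,0,0,0,0.6],
    [0.018,0.128,0.375,0,0,0,0.6],
    [0.018,0.128,0.375,0,0,0,0.6],
  ],
)

```text
clock: 9.65
tool_pos: [0.6696, 0.1268, 0.0527]
eef_rot: [0.832, 0.554, -0.003, -0.0]
contact_force: [0.4, 0.6, 0.2]
opening: 0.0343
finger_force: 0.0
```

>>> drive_tool(
  plan=[
    [0,0,0.07,0,0,0,0.6],
    [0,0,0.14,0,0,0,0.6],
    [0,0,0.21,0,0,0,0.6],
    [0,0,0.275,0,0,0,0.6],
    [0,0,0.275,0,0,0,0.6],
  ],
)

```text
clock: 10.07
tool_pos: [0.6708, 0.1271, -0.0034]
eef_rot: [0.832, 0.555, -0.002, -0.0]
contact_force: [-0.8, 0.2, -0.2]
opening: 0.0343
finger_force: 0.0
```

>>> drive_tool(
  plan=[
    [0,0,0,0,0,0,0.7],
    [0,0,0,0,0,0,0.75],
    [0,0,0,0,0,0,0.8],
    [0,0,0,0,0,0,0.85],
    [0,0,0,0,0,0,0.85],
  ],
)

```text
clock: 10.48
tool_pos: [0.6738, 0.1272, 0.0007]
eef_rot: [0.832, 0.555, 0.001, 0.001]
contact_force: [-0.5, 0.1, -0.6]
opening: 0.0128
finger_force: 0.0
```

>>> drive_tool(
  plan=[
    [0,0,0,0,0,0,0.9],
    [0,0,0,0,0,0,1],
    [0,0,0,0,0,0,1],
    [0,0,0,0,0,0,1],
    [0,0,0,0,0,0,1],
  ],
  squeeze=80,
)

```text
clock: 10.9
tool_pos: [0.6737, 0.1272, 0.0008]
eef_rot: [0.832, 0.555, 0.0, 0.001]
contact_force: [-0.4, -0.2, 5.2]
opening: 0.0085
finger_force: 78.7
```

Run:
```python
from h import *
from plant import bot
p,r=pose(bot);print(p,bot.get_obs()["contact_force"],bot.get_obs()["joint_positions"].round(2))
x=np.array([.3854,.9228]);y=np.array([-.9228,.3854]);c=np.array([.5597,.115])+.001*y+.0008*x
u=(y-x)/2**.5
piv=np.r_[c-.0513*x+.0763*y,0];ax=np.cross([0,0,1],u) # +rotation moves top toward u
for deg in (4,8,20,36):
    W=R.from_rotvec(ax*np.radians(deg));q=piv+W.apply(p-piv);print(deg,"world",q.round(3))
for deg in (.8,1.6,2.4,3.2,4,6):
    W=R.from_rotvec(ax*np.radians(deg));q=piv+W.apply(p-piv)
    print(deg,np.r_[r.inv().apply(q-p)/.2,(r.inv()*W*r).as_rotvec()/(np.pi/2)].round(4).tolist())
```

```text
[0.67374175 0.12719885 0.00077583] [-0.44914523 -0.23084145  5.1722547 ] [-0.46  0.97  0.43  1.55 -0.53  0.74 -0.19]
4 world [0.673 0.127 0.015]
8 world [0.672 0.126 0.029]
20 world [0.662 0.123 0.069]
36 world [0.638 0.112 0.118]
0.8 [-0.0001, -0.0001, -0.014, -0.0063, 0.0063, 0.0]
1.6 [-0.0004, -0.0003, -0.028, -0.0126, 0.0126, 0.0]
2.4 [-0.0008, -0.0006, -0.042, -0.0189, 0.0188, 0.0001]
3.2 [-0.0013, -0.0011, -0.056, -0.0252, 0.0251, 0.0001]
4 [-0.002, -0.0017, -0.0699, -0.0314, 0.0314, 0.0001]
6 [-0.0042, -0.0039, -0.1048, -0.0472, 0.0471, 0.0001]<stdin>:6: DeprecationWarning: Arrays of 2-dimensional vectors are deprecated. Use arrays of 3-dimensional vectors instead. (deprecated in NumPy 2.0)
```

>>> drive_tool(
  plan=[
    [0,0,-0.014,-0.0063,0.0063,0,1],
    [-0.0004,-0.0003,-0.028,-0.0126,0.0126,0,1],
    [-0.0008,-0.0006,-0.042,-0.0189,0.0189,0,1],
    [-0.0013,-0.0011,-0.056,-0.0252,0.0252,0,1],
    [-0.002,-0.0017,-0.07,-0.0314,0.0314,0,1],
  ],
)

```text
clock: 11.32
tool_pos: [0.6727, 0.1268, 0.0142]
eef_rot: [0.832, 0.554, 0.035, 0.008]
contact_force: [1.1, 0.5, 0.3]
opening: 0.0084
finger_force: 78.3
```

>>> drive_tool(
  plan=[
    [0,0,-0.014,-0.0063,0.0063,0,1],
    [-0.0004,-0.0003,-0.028,-0.0126,0.0126,0,1],
    [-0.0008,-0.0006,-0.042,-0.0189,0.0189,0,1],
    [-0.0013,-0.0011,-0.056,-0.0252,0.0252,0,1],
    [-0.002,-0.0017,-0.07,-0.0314,0.0314,0,1],
  ],
)

```text
clock: 11.73
tool_pos: [0.6713, 0.1263, 0.0282]
eef_rot: [0.83, 0.553, 0.069, 0.015]
contact_force: [2.2, 0.8, -0.9]
opening: 0.0081
finger_force: 78.3
```

Run:
```python
from h import *
from plant import bot
p,r=pose(bot);o=bot.get_obs();print(p,(r*down(-22.7).inv()).as_rotvec(degrees=True).round(2),o["contact_force"],o["ft_torque"],o["opening"],o["joint_positions"].round(2))
d=bot.get_image("top");cv2.imwrite("pics/t5.png",cv2.resize(d["img"][150:290,190:330],(560,560))[:,:,::-1])
s=bot.get_image("scene");P=cloud(s)
# lowest points near spout
m=(s["depth"]>0)&(s["img"].min(2)>110)&(abs(P[...,0]-.47)<.05)&(abs(P[...,1]-.09)<.06);print(P[m][:,2].min(),np.percentile(P[m][:,2],2),m.sum())
cv2.imwrite("pics/s5.png",cv2.resize(s["img"][140:250,220:360],(700,550))[:,:,::-1])
```

```text
[0.67126286 0.12629765 0.02815143] [ 2.96 -7.52  0.07] [ 2.19587144  0.80457758 -0.93947667] [-0.06718247  0.22123486 -0.01496039] 0.008054062551831236 [-0.42  0.86  0.36  1.71 -0.6   0.54 -0.09]
-0.0049442349328412405 0.004564085562744835 2066
```

View pics/s5.png

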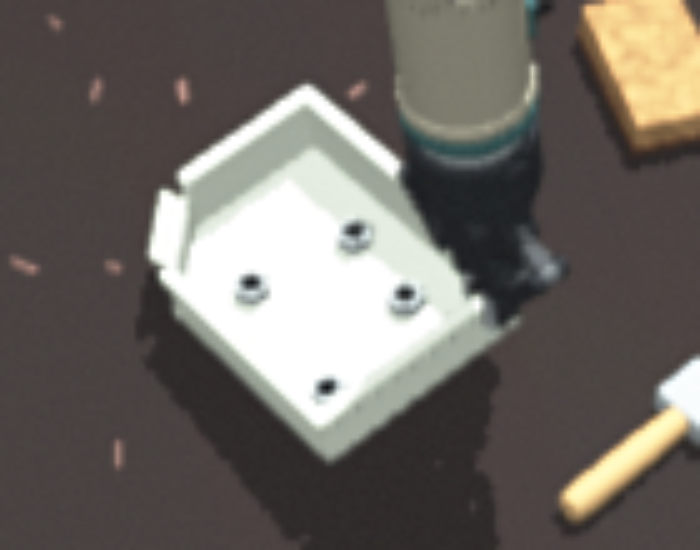

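The scene view at about 8° shows all four nuts still in place, with the rim held at about (500,300). Joint 6 is heading towards its lower limit, so I'll go on with care.

>>> drive_tool(
  plan=[
    [0,0,-0.014,-0.0063,0.0063,0,1],
    [-0.0004,-0.0003,-0.028,-0.0126,0.0126,0,1],
    [-0.0008,-0.0006,-0.042,-0.0189,0.0189,0,1],
    [-0.0013,-0.0011,-0.056,-0.0252,0.0252,0,1],
    [-0.002,-0.0017,-0.07,-0.0314,0.0314,0,1],
  ],
)

```text
clock: 12.25
tool_pos: [0.6689, 0.1253, 0.042]
eef_rot: [0.827, 0.552, 0.103, 0.022]
contact_force: [-0.2, 0.6, -1.1]
opening: 0.0082
finger_force: 78.4
```

Run:
```python
from h import *
from plant import bot
p,r=pose(bot);o=bot.get_obs();print(p,(r*down(-22.7).inv()).as_rotvec(degrees=True).round(2),o["contact_force"],o["joint_positions"].round(3))
```

```text
[0.66894626 0.12534461 0.04195085] [  4.48 -11.22   0.07] [-0.2280418   0.61297436 -1.09281723] [-0.387  0.81   0.295  1.788 -0.635  0.429 -0.034]
```

Joint 6 will hit its limit at around 19°. I'll fit the arm's kinematics from the recorded states and check which leaned grasp lets the tilt go through.

```bash
cat > fk.py <<'E'
from h import *
import itertools
from scipy.optimize import least_squares
A="zyzyzyz"
D=[([-1.226,.6285,.038,1.5175,-.027,.996,-.02],[.259,.595,.204],[.204,.979,-.001,0]),
([-.46,.97,.43,1.55,-.53,.74,-.19],[.67374,.1272,.00078],[.832,.555,0,.001]),
([-.42,.86,.36,1.71,-.6,.54,-.09],[.67126,.1263,.02815],[.83,.553,.069,.015]),
([-.387,.81,.295,1.788,-.635,.429,-.034],[.66895,.12534,.04195],[.827,.552,.103,.022])]
def chain(q,s,c7):
    Rs=[R.identity()]
    for i in range(7): Rs.append(Rs[-1]*R.from_euler(A[i],s[i]*q[i]+(c7 if i==6 else 0)))
    return Rs
E
python3 - <<'E'
from fk import *
out=[]
for s in itertools.product([1,-1],repeat=7):
  for c7 in np.arange(8)*np.pi/4:
    e=sum((chain(q,s,c7)[7].inv()*R.from_quat(r)).magnitude() for q,p,r in D);out.append((e,s,c7))
out.sort(key=lambda t:t[0])
for e,s,c7 in out[:4]:
    M=[];b=[]
    for q,p,r in D:
        C=chain(q,s,c7);z=np.array([0,0,1.])
        M.append(np.c_[z,C[2].apply(z),C[4].apply(z),C[6].apply(z),C[2].apply([1,0,0]),C[6].apply([1,0,0])]);b.append(p)
    M=np.vstack(M);b=np.hstack(b);l,res,rk,_=np.linalg.lstsq(M[:,:4],b,rcond=None);print(round(e,3),s,c7,l.round(3),np.abs(M[:,:4]@l-b).max().round(4))
    l6=np.linalg.lstsq(M,b,rcond=None)[0];print(l6.round(3),np.abs(M@l6-b).max().round(4))
E
```

```text
0.012 (-1, 1, -1, 1, -1, 1, -1) 1.5707963267948966 [0.46  0.509 0.432 0.427] 0.0225
[ 0.367  0.554  0.414  0.421 -0.057 -0.022] 0.0245
0.664 (-1, 1, -1, 1, -1, 1, 1) 1.5707963267948966 [0.46  0.509 0.432 0.427] 0.0225
[ 0.367  0.554  0.414  0.421 -0.057 -0.022] 0.0245
0.712 (-1, -1, -1, -1, -1, -1, -1) 1.5707963267948966 [-0.55  -0.478 -0.407 -0.653] 0.266
[ 0.126 -0.35   0.303 -0.217  0.295 -0.435] 0.1638
1.181 (-1, -1, -1, -1, -1, -1, 1) 1.5707963267948966 [-0.55  -0.478 -0.407 -0.653] 0.266
[ 0.126 -0.35   0.303 -0.217  0.295 -0.435] 0.1638
```

```bash
cat >> fk.py <<'E'
S=(-1,1,-1,1,-1,1,-1);C7=np.pi/2;LK=[.46,.509,.432,.427]
lo=np.array([-3.06,-.37,-1.25,.18,-1.1,.23,-2.94])+.01;hi=np.array([3.06,2.12,1.32,2.47,4.24,1.98,2.94])-.01
def fk(q):
    C=chain(q,S,C7);z=[0,0,1.];return LK[0]*np.array(z)+LK[1]*C[2].apply(z)+LK[2]*C[4].apply(z)+LK[3]*C[6].apply(z),C[7]
def ik(q0,p,r):
    f=lambda q:(lambda P,Q:np.r_[(P-p)*5,(r.inv()*Q).as_rotvec(),.02*(q-q0)])(*fk(q))
    s=least_squares(f,np.clip(q0,lo+1e-3,hi-1e-3),bounds=(lo,hi));return s.x,np.linalg.norm(s.fun[:3])/5,np.linalg.norm(s.fun[3:6])
X=np.array([.3854,.9228,0]);Y=np.array([-.9228,.3854,0]);Cn=np.array([.5597,.115,0])+.001*Y+.0008*X
U=(Y-X)/2**.5;PIV=Cn-.0513*X+.0763*Y;AX=np.cross([0,0,1.],U)
def grasp(wall,g,phi,gz=.044,d=.043):
    # wall 'y': -y wall at tote x=g, tool leans about Y ; wall 'x': +x wall at tote y=g, leans about X
    az,G,ax=(-22.7,Cn+g*X-.101*Y,Y) if wall=='y' else (67.3,Cn+.076*X+g*Y,X)
    r=R.from_rotvec(ax*np.radians(phi))*down(az);G=G+[0,0,gz];return G+d*r.apply([0,0,1]),r
def tilt(p,r,deg): W=R.from_rotvec(AX*np.radians(deg));return PIV+W.apply(p-PIV),W*r
E
python3 - <<'E'
from fk import *
q1=np.array(D[1][0])
for wall,g,phis in (('y',.055,(0,)),('y',.02,(20,30,40)),('x',-.05,(-20,-30,-40)),):
  for phi in phis:
   for flip in ((0,1,-1) if wall=='x' else (0,)):
    p,r=grasp(wall,g,phi);q=q1+0
    if flip:
        r=r*R.from_euler('z',180,degrees=True);q[6]-=flip*np.pi/4*1.5
    for k in range(6): q,a,b=ik(q,p,r)
    print(wall,phi,flip,"start",q.round(2),round(a,4),round(b,4))
    for t in range(4,37,4):
        P,Q=tilt(p,r,t);q,a,b=ik(q,P,Q)
        if t in(20,28,36):print("   ",t,q.round(2),round(a,4),round(b,4))
E
```

```text
y 0 0 start [-0.45  0.99  0.43  1.51 -0.53  0.76 -0.2 ] 0.0 0.0
    20 [-0.24  0.7   0.15  1.95 -0.87  0.24  0.29] 0.0001 0.0017
    28 [-0.18  0.63  0.12  2.02 -1.09  0.24  0.55] 0.0048 0.0895
    36 [ 0.01  0.57 -0.04  2.06 -1.09  0.24  0.64] 0.0107 0.1951
y 20 0 start [-0.63  1.15  0.62  1.32 -0.34  1.03 -0.46] 0.0 0.0
    20 [-0.69  0.85  0.6   1.8  -0.43  0.51 -0.36] 0.0 0.0001
    28 [-0.65  0.73  0.53  1.97 -0.48  0.27 -0.3 ] 0.0 0.0002
    36 [-0.76  0.7   0.68  2.08 -1.09  0.24  0.28] 0.003 0.0537
y 30 0 start [-0.68  1.26  0.68  1.16 -0.27  1.21 -0.56] 0.0 0.0
    20 [-0.81  0.97  0.72  1.67 -0.33  0.7  -0.54] 0.0 0.0001
    28 [-0.85  0.86  0.72  1.85 -0.37  0.49 -0.52] 0.0 0.0001
    36 [-0.85  0.76  0.69  2.02 -0.4   0.26 -0.5 ] 0.0 0.0002
y 40 0 start [-0.7   1.38  0.72  0.98 -0.2   1.4  -0.64] 0.0 0.0
    20 [-0.87  1.09  0.79  1.52 -0.26  0.9  -0.67] 0.0 0.0001
    28 [-0.94  0.99  0.82  1.71 -0.29  0.7  -0.68] 0.0 0.0001
    36 [-0.99  0.9   0.84  1.89 -0.32  0.49 -0.69] 0.0 0.0001
x -20 0 start [-0.49  0.85  0.12  1.88  0.73  0.24  0.06] 0.0 0.0
    20 [-0.1   0.78 
[... 1564 characters left out ...]
8 -0.18  2.29  2.35  1.16 -1.84] 0.0 0.0002
    28 [-0.5   1.05 -0.18  2.36  2.41  1.39 -2.02] 0.0 0.0002
    36 [-0.53  1.15 -0.17  2.41  2.42  1.62 -2.2 ] 0.0 0.0001
x -40 1 start [-1.27  1.25  0.94  1.9  -1.09  0.24 -1.83] 0.0064 0.1279
    20 [-1.61  1.51  1.15  2.   -1.09  0.24 -2.34] 0.016 0.3032
    28 [-1.79  1.74  1.2   2.04 -1.09  0.24 -2.66] 0.0182 0.3373
    36 [-1.95  1.93  1.2   2.09 -1.09  0.24 -2.93] 0.0189 0.3383
x -40 -1 start [-1.27  1.25  0.94  1.9  -1.09  0.24 -1.83] 0.0064 0.1279
    20 [-1.61  1.51  1.15  2.   -1.09  0.24 -2.34] 0.016 0.3032
    28 [-1.79  1.74  1.2   2.04 -1.09  0.24 -2.66] 0.0182 0.3373
    36 [-1.95  1.93  1.2   2.09 -1.09  0.24 -2.93] 0.0189 0.3383
```

A pinch on the same short wall with the gripper leaned about 35° about its closing axis reaches a 34° tilt. I'll set the tote back down, release, lean and re-grip.

Run:
```python
from fk import *
p0=np.array([.673,.1274,0]);r0=down(-22.7)
p,r=tilt(p0,r0,12)
print("lower");plan(p,r,[tilt(p0,r0,8),tilt(p0,r0,4),(p0,r0)],4)
pg,rg=grasp('y',.01,35);print("grasp",pg)
up=np.array([0,0,1.])
plan(p0,r0,[(p0+.13*up,r0),(pg+.10*up,rg),(pg+.05*up,rg),(pg,rg)],3)
d=np.load("top0.npz");b=cast(d,[[212,130],[245,143],[282,150]],.02);print("brush",b.round(3),((b-Cn)@X).round(3),((b-Cn)@Y).round(3))
```

```text
lower
[-0.0017, -0.0017, 0.0697, 0.0314, -0.0314, 0.0]
[-0.0017, -0.0017, 0.0697, 0.0314, -0.0315, 0.0]
[-0.0018, -0.0018, 0.0698, 0.0314, -0.0314, 0.0]
end [ 0.673   0.1274 -0.    ] [0.8324 0.5541 0.     0.    ]
grasp [0.64663695 0.06366663 0.00877716]
[0.0, 0.0, -0.65, 0.0, 0.0, 0.0]
[-0.345, 0.001, 0.106, 0.0, -0.389, 0.0]
[0.144, 0.0, 0.205, 0.0, 0.0, 0.0]
[0.143, 0.0, 0.205, 0.0, 0.0, 0.0]
end [0.6465 0.0636 0.0087] [ 0.7939  0.5285 -0.2504  0.1667]
brush [[0.808 0.24  0.02 ]
 [0.768 0.147 0.02 ]
 [0.745 0.044 0.02 ]] [0.21  0.109 0.005] [-0.182 -0.181 -0.199]
```

>>> drive_tool(
  plan=[
    [0,0,0.0175,0.008,-0.008,0,1],
    [-0.0005,-0.0005,0.035,0.0157,-0.0157,0,1],
    [-0.001,-0.001,0.052,0.0235,-0.0235,0,1],
    [-0.0017,-0.0017,0.0697,0.0314,-0.0314,0,1],
  ],
)

```text
clock: 12.58
tool_pos: [0.6708, 0.1262, 0.0278]
eef_rot: [0.83, 0.553, 0.068, 0.014]
contact_force: [0.2, 0.9, -0.1]
opening: 0.0085
finger_force: 78.3
```

>>> drive_tool(
  plan=[
    [0,0,0.0175,0.008,-0.008,0,1],
    [-0.0005,-0.0005,0.035,0.0157,-0.0157,0,1],
    [-0.001,-0.001,0.052,0.0235,-0.0235,0,1],
    [-0.0017,-0.0017,0.0697,0.0314,-0.0314,0,1],
  ],
)

```text
clock: 12.92
tool_pos: [0.6722, 0.1267, 0.0137]
eef_rot: [0.832, 0.554, 0.033, 0.008]
contact_force: [-0.5, 0.0, -1.0]
opening: 0.0086
finger_force: 78.4
```

>>> drive_tool(
  plan=[
    [0,0,0.0175,0.008,-0.008,0,1],
    [-0.0005,-0.0005,0.035,0.0157,-0.0157,0,1],
    [-0.001,-0.001,0.052,0.0235,-0.0235,0,1],
    [-0.0018,-0.0018,0.0698,0.0314,-0.0314,0,1],
    [-0.0018,-0.0018,0.0698,0.0314,-0.0314,0,1],
  ],
)

```text
clock: 13.33
tool_pos: [0.674, 0.1272, 0.0008]
eef_rot: [0.832, 0.555, -0.0, 0.001]
contact_force: [-1.5, -0.5, 5.4]
opening: 0.0083
finger_force: 79.4
```

>>> drive_tool(
  plan=[
    [0,0,0,0,0,0,0.8],
    [0,0,0,0,0,0,0.6],
    [0,0,0,0,0,0,0.6],
    [0,0,0,0,0,0,0.6],
  ],
  squeeze=40,
)

```text
clock: 13.67
tool_pos: [0.6735, 0.127, 0.0002]
eef_rot: [0.832, 0.555, 0.0, 0.001]
contact_force: [0.1, 0.6, 0.6]
opening: 0.0341
finger_force: 0.0
```

>>> drive_tool(
  plan=[
    [0,0,-0.15,0,0,0,0.6],
    [0,0,-0.3,0,0,0,0.6],
    [0,0,-0.45,0,0,0,0.6],
    [0,0,-0.65,0,0,0,0.6],
    [0,0,-0.65,0,0,0,0.6],
  ],
)

```text
clock: 14.08
tool_pos: [0.6785, 0.127, 0.1385]
eef_rot: [0.832, 0.554, 0.006, 0.004]
contact_force: [1.2, -0.8, -0.1]
opening: 0.034
finger_force: 0.0
```

>>> drive_tool(
  plan=[
    [-0.07,0,0.02,0,-0.079,0,0.6],
    [-0.14,0,0.04,0,-0.158,0,0.6],
    [-0.21,0,0.06,0,-0.237,0,0.6],
    [-0.28,0,0.08,0,-0.316,0,0.6],
    [-0.345,0.001,0.106,0,-0.389,0,0.6],
  ],
)

```text
clock: 14.5
tool_pos: [0.6477, 0.0646, 0.1098]
eef_rot: [0.793, 0.529, -0.251, 0.17]
contact_force: [0.4, -0.2, -0.6]
opening: 0.0342
finger_force: 0.0
```

Run:
```python
from fk import *
from plant import bot
o=bot.get_obs();p,r=pose(bot);print(p,o["joint_positions"].round(2),o["contact_force"].round(1))
d=bot.get_image("wrist");T=np.eye(4);T[:3,:3]=r.as_matrix();T[:3,3]=p;T=T@d["hand_eye"];P=cloud(d,T)
m=(P[...,2]>.044)&(P[...,2]<.056)&(d["depth"]>0);Q=P[m]-Cn;L=np.c_[Q@X,Q@Y,P[m][:,2]]
for lo_ in (-60,-40,-20,0,20,40): 
    s=L[(L[:,0]*1000>lo_)&(L[:,0]*1000<lo_+15)&(L[:,1]<-.08)&(L[:,1]>-.12)]
    if len(s): print(lo_,len(s),s[:,1].min().round(4),s[:,1].max().round(4),np.median(s[:,2]).round(4))
s=L[(abs(L[:,1])<.07)&(L[:,0]>.05)];print("+x",len(s), s[:,0].min() if len(s) else 0,s[:,0].max() if len(s) else 0)
t=bot.get_image("top");s=bot.get_image("scene")
cv2.imwrite("pics/c6.png",np.hstack([cv2.resize(d["img"],(400,300)),cv2.resize(s["img"][140:245,220:360],(400,300))])[:,:,::-1])
```

```text
[0.64773474 0.06457839 0.1097813 ] [-0.7   1.11  0.74  1.23 -0.15  1.33 -0.52] [ 0.4 -0.2 -0.6]
-60 122 -0.1064 -0.0967 0.0492
-40 144 -0.1061 -0.0963 0.0492
-20 187 -0.1063 -0.0964 0.0492
0 224 -0.1061 -0.0963 0.0493
20 297 -0.1062 -0.0964 0.0492
40 378 -0.1062 -0.0962 0.0493
+x 5021 0.07043044852606133 0.08105693699606993
```

View pics/c6.png

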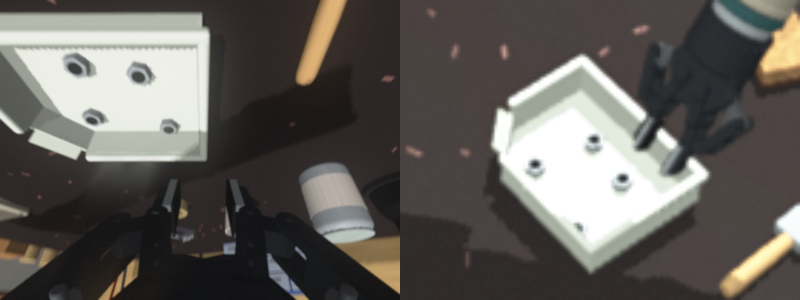

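The wrist view (left) shows the tote square and unmoved with its four nuts. The scene view (right) shows the fingers leaned above the far short rim at about (660,150). Now descend and grip.

>>> drive_tool(
  plan=[
    [0.036,0,0.05,0,0,0,0.6],
    [0.072,0,0.1,0,0,0,0.6],
    [0.108,0,0.15,0,0,0,0.6],
    [0.144,0,0.205,0,0,0,0.6],
    [0.144,0,0.205,0,0,0,0.6],
  ],
)

```text
clock: 15.07
tool_pos: [0.6449, 0.0631, 0.0561]
eef_rot: [0.794, 0.528, -0.252, 0.166]
contact_force: [-0.6, -1.1, -0.8]
opening: 0.0344
finger_force: 0.0
```

>>> drive_tool(
  plan=[
    [0.036,0,0.05,0,0,0,0.6],
    [0.072,0,0.1,0,0,0,0.6],
    [0.108,0,0.15,0,0,0,0.6],
    [0.143,0,0.205,0,0,0,0.6],
    [0.143,0,0.205,0,0,0,0.6],
  ],
)

```text
clock: 15.48
tool_pos: [0.6447, 0.0632, 0.0052]
eef_rot: [0.793, 0.529, -0.252, 0.167]
contact_force: [-1.8, 0.5, -0.1]
opening: 0.0341
finger_force: 0.0
```

>>> drive_tool(
  plan=[
    [0,0,0,0,0,0,0.7],
    [0,0,0,0,0,0,0.8],
    [0,0,0,0,0,0,0.85],
    [0,0,0,0,0,0,0.85],
  ],
)

```text
clock: 15.82
tool_pos: [0.6474, 0.0633, 0.0097]
eef_rot: [0.794, 0.529, -0.25, 0.168]
contact_force: [0.1, 0.5, -0.0]
opening: 0.0129
finger_force: 0.0
```

>>> drive_tool(
  plan=[
    [0,0,0,0,0,0,0.9],
    [0,0,0,0,0,0,1],
    [0,0,0,0,0,0,1],
    [0,0,0,0,0,0,1],
    [0,0,0,0,0,0,1],
  ],
  squeeze=80,
)

```text
clock: 16.23
tool_pos: [0.6474, 0.0633, 0.0098]
eef_rot: [0.794, 0.529, -0.25, 0.168]
contact_force: [-0.4, 1.5, 5.9]
opening: 0.0085
finger_force: 78.6
```

Run:
```python
from fk import *
p,r=grasp('y',.01,35)
for deg in (.8,1.6,2.4,3.2,4):
    q,s=tilt(p,r,deg);print(deg,np.r_[r.inv().apply(q-p)/.2,(r.inv()*s).as_rotvec()/(np.pi/2)].round(4).tolist())
```

```text
0.8 [-0.0065, -0.0005, -0.0084, -0.0051, 0.0063, 0.0036]
1.6 [-0.013, -0.0011, -0.0167, -0.0103, 0.0126, 0.0072]
2.4 [-0.0196, -0.0018, -0.0249, -0.0154, 0.0189, 0.0108]
3.2 [-0.0263, -0.0026, -0.0331, -0.0206, 0.0252, 0.0144]
4 [-0.033, -0.0034, -0.0411, -0.0257, 0.0314, 0.018]
```

>>> drive_tool(
  plan=[
    [-0.0065,-0.0005,-0.0084,-0.0051,0.0063,0.0036,1],
    [-0.013,-0.0011,-0.0167,-0.0103,0.0126,0.0072,1],
    [-0.0196,-0.0018,-0.0249,-0.0154,0.0189,0.0108,1],
    [-0.0263,-0.0026,-0.0331,-0.0206,0.0252,0.0144,1],
    [-0.033,-0.0034,-0.0411,-0.0257,0.0314,0.018,1],
  ],
)

```text
clock: 16.65
tool_pos: [0.6457, 0.0627, 0.0195]
eef_rot: [0.804, 0.526, -0.217, 0.174]
contact_force: [0.6, -0.2, -0.1]
opening: 0.0083
finger_force: 78.2
```

>>> drive_tool(
  plan=[
    [-0.0065,-0.0005,-0.0084,-0.0051,0.0063,0.0036,1],
    [-0.013,-0.0011,-0.0167,-0.0103,0.0126,0.0072,1],
    [-0.0196,-0.0018,-0.0249,-0.0154,0.0189,0.0108,1],
    [-0.0263,-0.0026,-0.0331,-0.0206,0.0252,0.0144,1],
    [-0.033,-0.0034,-0.0411,-0.0257,0.0314,0.018,1],
  ],
)

```text
clock: 17.07
tool_pos: [0.644, 0.0621, 0.03]
eef_rot: [0.812, 0.523, -0.184, 0.18]
contact_force: [-0.8, -0.4, -0.4]
opening: 0.0083
finger_force: 78.1
```

>>> drive_tool(
  plan=[
    [-0.0065,-0.0005,-0.0084,-0.0051,0.0063,0.0036,1],
    [-0.013,-0.0011,-0.0167,-0.0103,0.0126,0.0072,1],
    [-0.0196,-0.0018,-0.0249,-0.0154,0.0189,0.0108,1],
    [-0.0263,-0.0026,-0.0331,-0.0206,0.0252,0.0144,1],
    [-0.033,-0.0034,-0.0411,-0.0257,0.0314,0.018,1],
  ],
)

```text
clock: 17.48
tool_pos: [0.6419, 0.0613, 0.0403]
eef_rot: [0.82, 0.519, -0.151, 0.186]
contact_force: [-0.7, 0.4, 0.4]
opening: 0.0085
finger_force: 78.1
```

Run:
```python
from fk import *
from plant import bot
p,r=pose(bot);o=bot.get_obs();P,Q=tilt(*grasp('y',.01,35),12)
print(p,P.round(4),(r*Q.inv()).magnitude(),o["contact_force"].round(1),o["ft_torque"].round(2),o["joint_positions"].round(2))
```

```text
[0.64185909 0.06128037 0.04031403] [0.6419 0.0617 0.04  ] 0.002253194401673714 [-0.7  0.4  0.4] [0.39 0.29 0.02] [-0.75  1.08  0.73  1.5  -0.23  0.92 -0.56]
```

>>> drive_tool(
  plan=[
    [-0.0065,-0.0005,-0.0084,-0.0051,0.0063,0.0036,1],
    [-0.013,-0.0011,-0.0167,-0.0103,0.0126,0.0072,1],
    [-0.0196,-0.0018,-0.0249,-0.0154,0.0189,0.0108,1],
    [-0.0263,-0.0026,-0.0331,-0.0206,0.0252,0.0144,1],
    [-0.033,-0.0034,-0.0411,-0.0257,0.0314,0.018,1],
  ],
)

```text
clock: 17.9
tool_pos: [0.639, 0.0601, 0.0504]
eef_rot: [0.827, 0.515, -0.117, 0.192]
contact_force: [-0.6, -1.1, -0.2]
opening: 0.0088
finger_force: 78.1
```

>>> drive_tool(
  plan=[
    [-0.0065,-0.0005,-0.0084,-0.0051,0.0063,0.0036,1],
    [-0.013,-0.0011,-0.0167,-0.0103,0.0126,0.0072,1],
    [-0.0196,-0.0018,-0.0249,-0.0154,0.0189,0.0108,1],
    [-0.0263,-0.0026,-0.0331,-0.0206,0.0252,0.0144,1],
    [-0.033,-0.0034,-0.0411,-0.0257,0.0314,0.018,1],
  ],
)

```text
clock: 18.32
tool_pos: [0.6354, 0.0586, 0.0602]
eef_rot: [0.833, 0.51, -0.084, 0.198]
contact_force: [-1.4, -0.6, -0.8]
opening: 0.0085
finger_force: 78.3
```

>>> drive_tool(
  plan=[
    [-0.0065,-0.0005,-0.0084,-0.0051,0.0063,0.0036,1],
    [-0.013,-0.0011,-0.0167,-0.0103,0.0126,0.0072,1],
    [-0.0196,-0.0018,-0.0249,-0.0154,0.0189,0.0108,1],
    [-0.0263,-0.0026,-0.0331,-0.0206,0.0252,0.0144,1],
    [-0.033,-0.0034,-0.0411,-0.0257,0.0314,0.018,1],
  ],
)

```text
clock: 18.73
tool_pos: [0.6313, 0.0569, 0.0698]
eef_rot: [0.837, 0.505, -0.05, 0.203]
contact_force: [-1.2, 0.2, 1.8]
opening: 0.0087
finger_force: 78.3
```

Run:
```python
from fk import *
from plant import bot
p,r=pose(bot);o=bot.get_obs();P,Q=tilt(*grasp('y',.01,35),24)
print(p,P.round(4),(r*Q.inv()).magnitude(),o["contact_force"].round(1),o["ft_torque"].round(2),o["joint_positions"].round(2))
s=bot.get_image("scene");t=bot.get_image("top");C=cloud(t);print("top spout min z",)
cv2.imwrite("pics/c7.png",np.hstack([cv2.resize(t["img"][160:280,200:320],(400,400)),cv2.resize(s["img"][120:260,220:360],(400,400))])[:,:,::-1])
```

```text
[0.63126371 0.05691249 0.06980344] [0.6312 0.0573 0.0696] 0.002360996005608247 [-1.2  0.2  1.8] [ 0.36  0.63 -0.03] [-0.8   0.94  0.75  1.75 -0.27  0.63 -0.57]
top spout min z
```

View pics/c7.png

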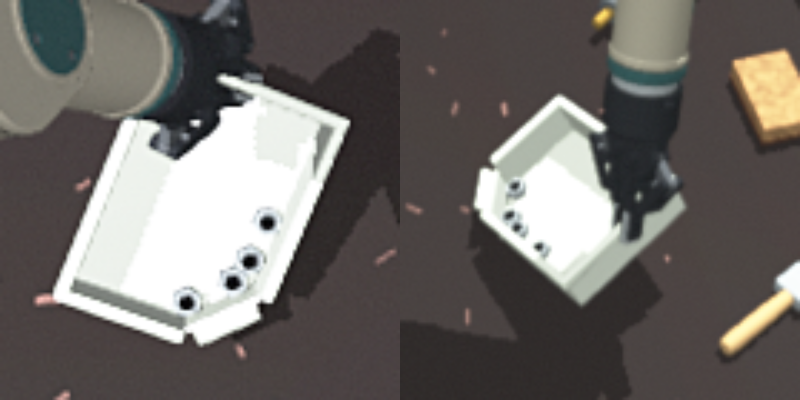

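At 24° two nuts sit at the cut corner (232,282) and (250,262) in the top view. The other two, at (187,300) and (267,221), are still along the walls. I'll tip further.

>>> drive_tool(
  plan=[
    [-0.0065,-0.0005,-0.0084,-0.0051,0.0063,0.0036,1],
    [-0.013,-0.0011,-0.0167,-0.0103,0.0126,0.0072,1],
    [-0.0196,-0.0018,-0.0249,-0.0154,0.0189,0.0108,1],
    [-0.0263,-0.0026,-0.0331,-0.0206,0.0252,0.0144,1],
    [-0.033,-0.0034,-0.0411,-0.0257,0.0314,0.018,1],
  ],
)

```text
clock: 19.25
tool_pos: [0.6269, 0.055, 0.0792]
eef_rot: [0.841, 0.499, -0.016, 0.208]
contact_force: [-0.6, 0.4, 0.0]
opening: 0.0081
finger_force: 78.5
```

>>> drive_tool(
  plan=[
    [-0.0065,-0.0005,-0.0084,-0.0051,0.0063,0.0036,1],
    [-0.013,-0.0011,-0.0167,-0.0103,0.0126,0.0072,1],
    [-0.0196,-0.0018,-0.0249,-0.0154,0.0189,0.0108,1],
    [-0.0263,-0.0026,-0.0331,-0.0206,0.0252,0.0144,1],
    [-0.033,-0.0034,-0.0411,-0.0257,0.0314,0.018,1],
  ],
)

```text
clock: 19.67
tool_pos: [0.6215, 0.0528, 0.088]
eef_rot: [0.844, 0.492, 0.018, 0.213]
contact_force: [0.9, -0.9, 1.2]
opening: 0.0085
finger_force: 78.4
```

Run:
```python
from fk import *
from plant import bot
p,r=pose(bot);o=bot.get_obs();P,Q=tilt(*grasp('y',.01,35),32)
print(p,P.round(4),(r*Q.inv()).magnitude(),o["contact_force"].round(1),o["ft_torque"].round(2),o["joint_positions"].round(3))
```

```text
[0.62145978 0.05275517 0.0880475 ] [0.6211 0.0532 0.0876] 0.002781469969565547 [ 0.9 -0.9  1.2] [0.21 0.49 0.03] [-0.826  0.852  0.742  1.907 -0.306  0.416 -0.562]
```

>>> drive_tool(
  plan=[
    [-0.0065,-0.0005,-0.0084,-0.0051,0.0063,0.0036,1],
    [-0.013,-0.0011,-0.0167,-0.0103,0.0126,0.0072,1],
    [-0.0196,-0.0018,-0.0249,-0.0154,0.0189,0.0108,1],
    [-0.0263,-0.0026,-0.0331,-0.0206,0.0252,0.0144,1],
    [-0.033,-0.0034,-0.0411,-0.0257,0.0314,0.018,1],
  ],
)

```text
clock: 20.08
tool_pos: [0.6156, 0.0503, 0.0964]
eef_rot: [0.846, 0.485, 0.052, 0.218]
contact_force: [1.3, -0.1, 1.9]
opening: 0.0089
finger_force: 78.5
```

>>> drive_tool(
  plan=[
    [0,0,0,0,0,0,1],
    [0,0,0,0,0,0,1],
    [0,0,0,0,0,0,1],
    [0,0,0,0,0,0,1],
    [0,0,0,0,0,0,1],
  ],
)

```text
clock: 20.5
tool_pos: [0.6156, 0.0504, 0.096]
eef_rot: [0.846, 0.485, 0.051, 0.217]
contact_force: [0.2, -0.4, 1.7]
opening: 0.0084
finger_force: 78.6
```

>>> drive_tool(
  plan=[
    [0,0,0,0,0,0,1],
    [0,0,0,0,0,0,1],
    [0,0,0,0,0,0,1],
    [0,0,0,0,0,0,1],
    [0,0,0,0,0,0,1],
  ],
)

```text
clock: 20.92
tool_pos: [0.6154, 0.0504, 0.096]
eef_rot: [0.846, 0.485, 0.051, 0.217]
contact_force: [0.8, 0.6, 2.4]
opening: 0.0086
finger_force: 78.7
```

Run:
```python
from fk import *
from plant import bot
p,r=pose(bot);o=bot.get_obs();P,Q=tilt(*grasp('y',.01,35),36)
print(p,P.round(4),(r*Q.inv()).magnitude(),o["contact_force"].round(1),o["qd"].round(3),o["joint_positions"].round(3))
s=bot.get_image("scene");t=bot.get_image("top")
cv2.imwrite("pics/c8.png",np.hstack([cv2.resize(t["img"][160:280,200:320],(400,400)),cv2.resize(s["img"][120:260,220:360],(400,400))])[:,:,::-1])
```

```text
[0.6154341  0.05043772 0.09604554] [0.6151 0.0507 0.096 ] 0.0025149267496915426 [0.8 0.6 2.4] [ 0.     0.001 -0.001 -0.001  0.001  0.001  0.001] [-0.831  0.811  0.731  1.985 -0.325  0.307 -0.557]
```

View pics/c8.png

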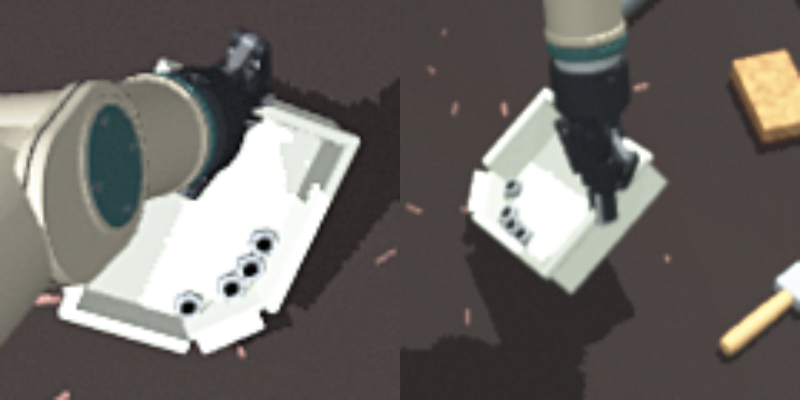

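```bash
cat > m.py <<'E'
from fk import *
from plant import bot
import sys
def nuts(deg):
    t=bot.get_image("top");W=R.from_rotvec(AX*np.radians(deg)).as_matrix();n=W[:,2]
    g=t["img"].max(2);roi=np.zeros(g.shape,np.uint8);roi[215:262,238:292]=1
    k,l,s,c=cv2.connectedComponentsWithStats(((g<70)&(roi>0)).astype(np.uint8))
    M=t["world_from_camera"];K=t["camera_matrix"]
    for i in range(1,k):
        if not 5<s[i,4]<40: continue
        v=M[:3,:3]@[(c[i,0]-K[0,2])/K[0,0],-(c[i,1]-K[1,2])/K[1,1],-1];q0=PIV+.0095*n
        w=M[:3,3]+v*(n@(q0-M[:3,3])/(n@v));L=PIV+W.T@(w-PIV)-Cn;xy=np.array([L@X,L@Y]);d=xy-[-.0485,.0735]
        print(c[i].round(1),s[i,4],"tote xy",(xy*1000).round(1),"from cut wall",round(1000*d@[.7071,-.7071],1),"along",round(1000*d@[.7071,.7071],1))
nuts(float(sys.argv[1]))
E
python3 m.py 36
```

```text
[258.7 216.2] 13 tote xy [  8.7 -13.9] from cut wall 102.3 along -21.3
[278.8 233. ] 10 tote xy [-63.2  12.9] from cut wall 32.5 along -53.2
[274.6 240.4] 13 tote xy [-61.6  36.7] from cut wall 16.7 along -35.3
[268.8 246.3] 12 tote xy [-53.8  58.3] from cut wall 7.0 along -14.5
[256. 252.] 9 tote xy [-27.5  85. ] from cut wall 6.7 along 23.0
```

Nut positions in the tote frame show one nut still about 60 mm from the spout, up the side wall, with a 13 mm gap at the cut wall. A small roll about the spout's far end and back should close it, so I'll check reach.

Run:
```python
from fk import *
w=(X+Y)/2**.5;E=PIV+.032*w
p,r=tilt(*grasp('y',.01,35),36)
q=np.array([-.831,.811,.731,1.985,-.325,.307,-.557])
for k in range(3): q,a,b=ik(q,p,r)
print(q.round(2))
def roll(d): W=R.from_rotvec(U*np.radians(d));return E+W.apply(p-E),W*r
for d in (3,6,9,12):
    q,a,b=ik(q,*roll(d));print(d,q.round(2),round(a,4),round(b,4))
print("up");plan(p,r,[roll(2),roll(6),roll(10)],4)
print("down");p2,r2=roll(10);plan(p2,r2,[roll(6),roll(2),roll(0)],4)
```

```text
[-0.92  0.82  0.76  1.97 -0.33  0.35 -0.61]
3 [-1.    0.86  0.83  1.97 -0.32  0.36 -0.67] 0.0 0.0001
6 [-1.09  0.9   0.88  1.97 -0.31  0.38 -0.72] 0.0 0.0001
9 [-1.16  0.95  0.93  1.96 -0.31  0.41 -0.77] 0.0 0.0001
12 [-1.23  1.    0.98  1.96 -0.3   0.43 -0.82] 0.0 0.0001
up
[0.0071, -0.0027, -0.0274, -0.0179, -0.0127, -0.0034]
[0.0148, -0.0063, -0.0545, -0.0358, -0.0254, -0.0068]
[0.0148, -0.0062, -0.0545, -0.0359, -0.0254, -0.0068]
end [0.608  0.068  0.1174] [0.8238 0.4794 0.0398 0.2999]
down
[-0.0127, 0.003, 0.0553, 0.0358, 0.0254, 0.0068]
[-0.0126, 0.003, 0.0553, 0.0359, 0.0254, 0.0068]
[-0.0066, 0.0019, 0.0276, 0.0179, 0.0127, 0.0034]
end [0.6151 0.0507 0.096 ] [0.8462 0.4843 0.051  0.2164]
```

>>> drive_tool(
  plan=[
    [0.0028,-0.0011,-0.011,-0.0072,-0.005,-0.0014,1],
    [0.0056,-0.0022,-0.022,-0.0143,-0.01,-0.0027,1],
    [0.0086,-0.0036,-0.033,-0.0215,-0.0152,-0.0041,1],
    [0.0116,-0.0049,-0.044,-0.0286,-0.0203,-0.0054,1],
    [0.0148,-0.0063,-0.0545,-0.0358,-0.0254,-0.0068,1],
  ],
)

```text
clock: 21.48
tool_pos: [0.6128, 0.0575, 0.1052]
eef_rot: [0.837, 0.484, 0.046, 0.252]
contact_force: [0.4, -0.4, 2.0]
opening: 0.0086
finger_force: 78.5
```

>>> drive_tool(
  plan=[
    [0.0028,-0.0011,-0.011,-0.0072,-0.005,-0.0014,1],
    [0.0056,-0.0022,-0.022,-0.0143,-0.01,-0.0027,1],
    [0.0086,-0.0036,-0.033,-0.0215,-0.0152,-0.0041,1],
    [0.0116,-0.0049,-0.044,-0.0286,-0.0203,-0.0054,1],
    [0.0148,-0.0062,-0.0545,-0.0359,-0.0254,-0.0068,1],
  ],
)

```text
clock: 21.9
tool_pos: [0.6098, 0.0643, 0.1136]
eef_rot: [0.828, 0.481, 0.042, 0.285]
contact_force: [1.3, -0.3, 1.7]
opening: 0.0086
finger_force: 78.5
```

>>> drive_tool(
  plan=[
    [0.0035,-0.0013,-0.0137,-0.009,-0.0064,-0.0017,1],
    [0.0071,-0.0027,-0.0274,-0.0179,-0.0127,-0.0034,1],
    [0.0071,-0.0027,-0.0274,-0.0179,-0.0127,-0.0034,1],
    [0.0071,-0.0027,-0.0274,-0.0179,-0.0127,-0.0034,1],
    [0.0071,-0.0027,-0.0274,-0.0179,-0.0127,-0.0034,1],
  ],
)

```text
clock: 22.32
tool_pos: [0.6072, 0.0679, 0.1167]
eef_rot: [0.823, 0.48, 0.039, 0.3]
contact_force: [-1.2, 0.6, -0.2]
opening: 0.0081
finger_force: 78.8
```

```bash
python3 m.py 36
python3 - <<'E'
from plant import bot
o=bot.get_obs();print(o["contact_force"].round(1),o["joint_positions"].round(2),o["clock"])
E
```

```text
[274.2 238.3] 12 tote xy [-58.1  31.4] from cut wall 23.0 along -36.5
[270.5 245.6] 11 tote xy [-57.4  54.9] from cut wall 6.9 along -19.5
[262.  249.5] 12 tote xy [-40.1  72.9] from cut wall 6.4 along 5.5
[253.5 253.5] 12 tote xy [-22.8  91.3] from cut wall 5.5 along 30.8
[-0.9  0.8 -0.5] [-1.07  0.93  0.94  1.99 -0.3   0.34 -0.68] 22.3667
```

The nuts closed up. Now roll back level.

>>> drive_tool(
  plan=[
    [-0.0028,0.0005,0.011,0.0072,0.005,0.0014,1],
    [-0.0054,0.001,0.022,0.0143,0.01,0.0027,1],
    [-0.008,0.0017,0.033,0.0215,0.0152,0.0041,1],
    [-0.0104,0.0024,0.044,0.0286,0.0203,0.0054,1],
    [-0.0127,0.003,0.0553,0.0358,0.0254,0.0068,1],
  ],
)

```text
clock: 22.78
tool_pos: [0.6113, 0.0596, 0.1093]
eef_rot: [0.833, 0.482, 0.044, 0.267]
contact_force: [-1.5, 0.0, -1.0]
opening: 0.0082
finger_force: 78.6
```

>>> drive_tool(
  plan=[
    [-0.0028,0.0005,0.011,0.0072,0.005,0.0014,1],
    [-0.0054,0.001,0.022,0.0143,0.01,0.0027,1],
    [-0.008,0.0017,0.033,0.0215,0.0152,0.0041,1],
    [-0.0104,0.0024,0.044,0.0286,0.0203,0.0054,1],
    [-0.0126,0.003,0.0553,0.0359,0.0254,0.0068,1],
  ],
)

```text
clock: 23.2
tool_pos: [0.6142, 0.0533, 0.1005]
eef_rot: [0.842, 0.484, 0.049, 0.234]
contact_force: [0.2, 0.6, -0.4]
opening: 0.0085
finger_force: 78.6
```

>>> drive_tool(
  plan=[
    [-0.0033,0.0009,0.0138,0.009,0.0064,0.0017,1],
    [-0.0066,0.0019,0.0276,0.0179,0.0127,0.0034,1],
    [-0.0066,0.0019,0.0276,0.0179,0.0127,0.0034,1],
    [-0.0066,0.0019,0.0276,0.0179,0.0127,0.0034,1],
    [-0.0066,0.0019,0.0276,0.0179,0.0127,0.0034,1],
  ],
)

```text
clock: 23.62
tool_pos: [0.6165, 0.0502, 0.0967]
eef_rot: [0.845, 0.485, 0.051, 0.218]
contact_force: [1.8, -0.7, 1.5]
opening: 0.0083
finger_force: 78.6
```

>>> drive_tool(
  plan=[
    [0,0,0,0,0,0,1],
    [0,0,0,0,0,0,1],
    [0,0,0,0,0,0,1],
    [0,0,0,0,0,0,1],
    [0,0,0,0,0,0,1],
  ],
)

```text
clock: 24.03
tool_pos: [0.6159, 0.0507, 0.0964]
eef_rot: [0.845, 0.485, 0.051, 0.218]
contact_force: [1.4, -1.6, 2.4]
opening: 0.0083
finger_force: 78.8
```

```bash
python3 m.py 36
python3 - <<'E'
from fk import *
from plant import bot
o=bot.get_obs();print(o["contact_force"].round(1),o["joint_positions"].round(2),o["qd"].round(3))
s=bot.get_image("scene");t=bot.get_image("top")
cv2.imwrite("pics/c9.png",np.hstack([cv2.resize(t["img"][160:280,200:320],(400,400)),cv2.resize(s["img"][90:360,80:440],(400,400))])[:,:,::-1])
E
```

```text
[258.8 216.1] 11 tote xy [  8.6 -14.4] from cut wall 102.5 along -21.8
[276.6 237.4] 13 tote xy [-63.1  26.7] from cut wall 22.8 along -43.4
[272.5 244.5] 12 tote xy [-61.3  49.9] from cut wall 7.6 along -25.7
[263.6 248.4] 13 tote xy [-42.9  68.4] from cut wall 7.5 along 0.4
[255. 252.] 9 tote xy [-24.9  85.9] from cut wall 8.0 along 25.4
[ 2.5 -0.5  2.2] [-0.83  0.81  0.73  1.98 -0.33  0.31 -0.55] [ 0.001 -0.    -0.001  0.002  0.001 -0.002 -0.001]
```

View pics/c9.png

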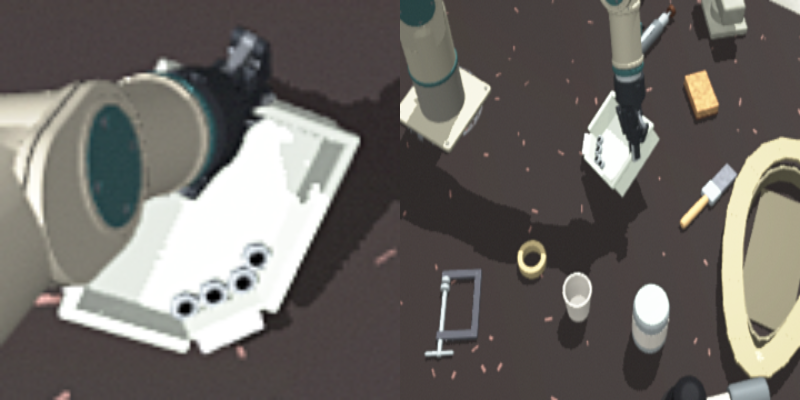

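All four nuts sit touching one another along the cut wall, from (185,305) to (257,257). The tote is held at about 36°, resting on its bottom edge, and the bystanders look undisturbed.

```bash
python3 -c "
from plant import bot
print(bot.sign_off())"
```

```text
the job is handed in; nothing more can be done
None
```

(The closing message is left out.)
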